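# Pull the parts bin home and block it

## Robot

A 6-joint arm with a two-finger parallel gripper is mounted at the origin on a cart in front of the work surface, level with it; the furniture and walls round the work are solid. World frame = base frame: x ahead of the robot, y to its left, z up, the work surface at z = 0. Lengths are in m, angles in degrees, forces in N, time in s.
With the tool pointing down it reaches from about 0.4 to 0.825 m from the base axis. Payload 7 kg.
Tool frame: the origin (TCP) lies at the very end of the fingers, on their centre line; the grasp point (between the pads) lies 19 mm behind it (r.grasp_offset is the z of the grasp point in the tool frame, in m); z points along the fingers, y is the direction in which the jaws open and shut (so a half turn about z gives the same grasp; the last joint's range is limited). The gripper opens to 88 mm and grips with 3 to 60 N. Pads are 19 mm wide; open, the fingers measure 130 mm over their backs; the gripper's body (78 mm by 193 mm) begins 47 mm behind the grasp point.
Start: joints at [93.742, 20.546, 0.682, 0, -70.136, -16.507], TCP at [0.149, 0.658, 0.206] pointing down, gripper open.
Joint ranges: [-176.03, 176.03], [-82.01, 121.73], [-58.28, 71.71], [-173.87, 95.51], [-174.79, -0.11], [-173.66, 173.66]. Speed limits (degrees/s): [136.94, 136.94, 172.46, 180, 180, 180].

## Interface

Orientations are given as [roll, pitch, yaw] about the fixed x, y, z axes, in that order (R = Rz(yaw) Ry(pitch) Rx(roll)).
In Python, from plant import r, capture, calibration, order gives the robot as it stands.
- The arm moves only by the tool servo_tool, never from a script. Its arguments are lists of equal length, an entry for each row: "grip": the closure, from -1 (fully open) to 1 (shut), so that 0 is half open; "translation": the shift along the tool's x, y, z in m, a list of three; "turn": the turn about the tool's z in rad. A call has 1 to 10 rows; each row is the pose to reach, as a shift and turn from the pose commanded when the call began, along the tool's axes at that moment; what a row does not reach only later rows make up. A row lasts 1/12 s, in which the tool goes at most 41.7 mm and 7.16 degrees, less where a joint would pass 70% of its speed; a pose out of reach is approached as far as the arm can. A call with a gripper value outside its range is refused whole. The fingers move at their own pace and stop on an object; "newtons" is the grip in N (left out, the last holds). Time passes only in rows, so rows that repeat a pose let the fingers close. It gives the time, the measured TCP pose, the force and the opening at its end, in the units of the state.
- r.get_state(): the state, without advancing time (a new reading comes with each control period).
- capture(name): name is "side" or "top" or "wrist"; returns (picture, depth): 420x560x3 uint8, blue, green, red; 420x560 float32, m along the optical axis (not along the pixel's ray), 0 where there is no reading.
- calibration(name): a dict with "fx", "fy", "cx", "cy" (pixels), "view" (4x4, takes a point from world to camera coordinates). Camera axes: x right, y up, looking along -z (the intrinsics and any distortion apply to the point x, -y, -z); pixel columns grow to the right and rows downward; lengths in m; the calibration is good to about 2 mm. A picture is of the moment at which its call begins: read the wrist's pose just before it. calibration takes no time and is no camera call; for the wrist camera it gives the pose at the moment of the call.
- order.close_job(): hands the job in, once; it reports no verdict.
The state is a dict: "time_s": time; "joints": joint angles; "qd": joint speeds; "joint_torque": joint torques, N m; "tcp_pos": TCP position; "eef_rot": TCP orientation; "contact_force": force on the tool from outside, world axes, zero at the start; "moment": the same for the moment, N m; "gripper_width": finger opening in m.
Only numpy, scipy, OpenCV 4.12 (cv2) and the standard library are available. Lean on these libraries where they do the work, as an engineer would, in place of code of your own. Each camera call takes 0.05 s, during which the arm holds its last target.

## Task

Hook a fingertip behind the tall far wall of the parts bin and drag it along its board towards you, without lifting it, until it is square and fully home against the board's front batten. Then, of the three wooden offcuts, find the one whose length just fills the gap left between the bin and the rear batten, and lay it flat and lengthways in that gap so that the bin cannot slide back. Do not tip the bin over or knock over the jar of brass screws.

Things in the scene. Friction and masses are not known exactly. Their poses are not given: they have to be found in the camera images.
- stop_board: Plywood board fixed to the bench, 300 (x) x 130 (y) x 12 mm, with two wooden battens across it, 15 mm thick, tops 32 mm above the bench. Origin: centre of its underside, on the bench; +x runs along it away from the robot. Inner faces: front batten at x = -135 mm, rear batten at x = +131 mm. Two side rails, tops 27 mm above the bench, run from the front batten to x = +3 mm; their inner faces at y = +-53 mm guide the bin.
- bin: Blue open parts bin holding screws, 156 long (x) x 100 wide (y) x 70 mm high, walls 3 mm, about 0.3 kg, loose on the board. Origin: centre of its underside; +x points to its tall far wall. The front wall's outer face is at x = -72 mm, 35 mm high; a small grip lip on it reaches x = -78 mm, 29 to 35 mm up, and overhangs the front batten when the bin is home.
- bin_far_lip (a point): Middle of the top edge of the bin's tall far wall, on its outer face (78 mm from the bin's origin along the bin's +x, 70 mm above its underside); axes as the bin's. At the start it is 25 to 50 mm in front of the rear batten's inner face; the bin must slide 65 to 90 mm; once home, the gap to that batten is 116 mm.
- pine_mid (a point): Flat wooden offcut 60 (x) x 110 (y, its length) x 25 mm thick, lying loose on the bench; this point is its centre, half-way up.
- oak_mid (a point): Long wooden offcut 45 (x) x 150 (y, its length) x 30 mm thick, lying loose on the bench; this point is its centre, half-way up.
- block_mid (a point): Chunky wooden block 50 (x) x 70 (y, its length) x 50 mm high, loose on the bench; this point is its centre, half-way up.
- jar: Glass jar of brass screws, 58 mm across, 72 mm high, standing loose on the bench beside the board (robot's right). Origin: centre of its underside, z up.
Things that resemble listed ones, but are neither listed nor needed, are in the scene too. Leave any blue look-alike of the jar alone.

How it is judged (in metres and radians):
On the way, in this order (a step that is already met when the one before it is completed fails the run):
1. a fingertip behind the bin's far wall has dragged the bin at least 30 mm towards the front batten (contact force between the fingers and bin above 0.3 N and x of the grasp point in the frame of bin above 0.07 m and distance of bin from where it was at the start of the episode above 0.03 m and z of bin in the frame of stop_board below 0.016 m), for 0.05 s.
2. the bin stands square against the front batten (within 4 mm) (x of bin in the frame of stop_board below -0.059 m and angle between the x axis of bin and the x axis of stop_board, either way round below 0.06 rad and y of bin in the frame of stop_board between -0.03 and 0.03 m and angle between bin's own z axis and vertical below 0.06 rad and z of bin in the frame of stop_board below 0.016 m), for 0.2 s.
At the end, for the whole second after the job is handed in: Bin flat on the board, within 4 mm of the front batten, square within 0.06 rad; the 110 mm offcut flat on the board (centre under 28 mm above the bench), lengthways within 0.1 rad, between bin and rear batten; both within 30 mm of the centre line, at rest; jar upright (all of step 2 and x of pine_mid in the frame of stop_board between 0.065 and 0.08 m and y of pine_mid in the frame of stop_board between -0.03 and 0.03 m and z of pine_mid in the frame of stop_board below 0.028 m and angle between pine_mid's own z axis and vertical below 0.06 rad and angle between the y axis of pine_mid and the x axis of stop_board, either way round below 0.1 rad and linear speed of bin below 0.01 m/s and angle between jar's own z axis and vertical below 0.2 rad); the robot touches nothing.
It fails at once if the bin is tipped over or lifted off its board (angle between bin's own z axis and vertical above 0.4 rad or z of bin in the frame of stop_board above 0.04 m).
It fails at once if the jar is knocked over (angle between jar's own z axis and vertical above 0.5 rad).
It also fails if it takes over 72 s, if anything falls off the work surface, if the arm or the gripper's body presses on something with over 40 N, if the wrist force passes 120 N, or if a joint passes its speed limit or range.

## Working session

There is one attempt and no reset: what is moved stays moved. The work goes in short steps, Python scripts to look and compute and a tool call to move; the robot and the scene stay as the last step left them, time stands still between calls to the robot, and variables do not carry over. Pictures are saved under pics/ and viewed, and the job is handed in when it is done.

Besides the shell and the picture viewer there is one more tool, called as name([rows], argument=value, ...), one row to a line, values as JSON. servo_tool: Moves the arm, as the interface text tells. Its arguments: {"type":"object","properties":{"grip":{"type":"array","items":{"type":"number"}},"translation":{"type":"array","items":{"type":"array","items":{"type":"number"}}},"turn":{"type":"array","items":{"type":"number"}},"newtons":{"type":"number"}},"required":["grip","translation","turn"]}

```bash
mkdir -p pics; ls; python3 - <<'E'
from plant import r,capture,calibration,order
import cv2,numpy as np
print(r.get_state(), r.grasp_offset)
for n in ("top","side"):
    p,d=capture(n); cv2.imwrite(f"pics/{n}0.png",p); np.save(f"{n}0.npy",d)
    c=calibration(n); print(n,{k:(np.round(v,4).tolist() if k=="view" else v) for k,v in c.items()})
E
```

```text
pics
{'time_s': 0.0, 'joints': array([ 9.37419963e+01,  2.05899703e+01,  6.33735265e-01, -2.16518470e-02,
       -7.01355770e+01, -1.65072184e+01]), 'qd': array([-0.10910422,  0.02557984, -0.0197577 ,  0.06969959, -0.00955555,
       -0.03715496]), 'joint_torque': array([-9.23497246e-04, -5.82717991e+01,  2.93057799e+01,  6.99729323e+00,
        7.03147991e-03, -1.64432313e-04]), 'tcp_pos': array([0.14904563, 0.65779751, 0.20473414]), 'eef_rot': array([ 1.79906188e+02, -6.57455011e-03, -1.27725902e+01]), 'contact_force': array([ 0.59731407, -0.13999843, -0.19050472]), 'moment': array([-0.00718706, -0.02314153,  0.01642782]), 'gripper_width': 0.08778773998285798} -0.0188
top {'fx': 436.8827268979596, 'fy': 436.8827268979596, 'cx': 278.7240792402251, 'cy': 203.98361081532263, 'view': [[-0.0082, -1.0, -0.0029, -0.0872], [0.9969, -0.0084, 0.0777, -0.5116], [-0.0777, -0.0022, 0.997, -1.3654], [0.0, 0.0, 0.0, 1.0]]}
side {'fx': 441.02939771742575, 'fy': 441.02939771742575, 'cx': 277.7671010751585, 'cy': 207.39417622380395, 'view': [[0.9999, 0.0001, 0.0127, -0.5047], [-0.0098, 0.6347, 0.7727, 0.01], [-0.008, -0.7728, 0.6346, -1.73], [0.0, 0.0, 0.0, 1.0]]}
```

View pics/top0.png

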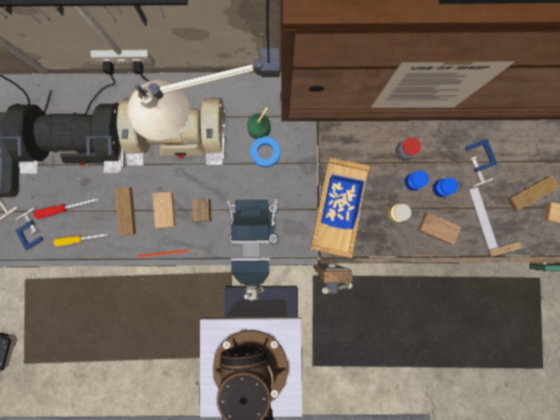

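View pics/side0.png

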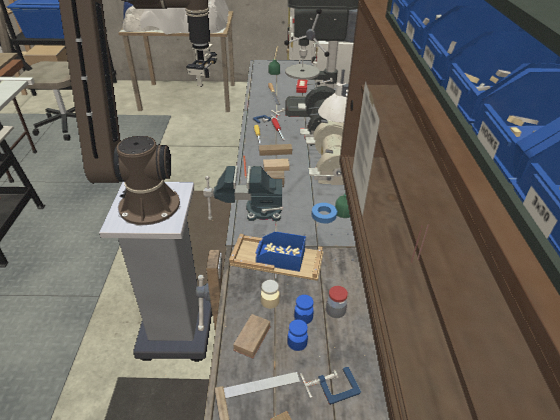

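```bash
cat > h.py <<'E'
import numpy as np,cv2
from plant import r,capture,calibration,order
def px2w(c,u,v,z=None,d=None):
    V=c["view"];R=V[:3,:3];t=V[:3,3]
    ray=np.array([(u-c["cx"])/c["fx"],-(v-c["cy"])/c["fy"],-1.0])
    o=-R.T@t; w=R.T@ray
    s=d if d is not None else (z-o[2])/w[2]
    return o+s*w
E
python3 - <<'E'
import cv2
p=cv2.imread("pics/top0.png")
cv2.imwrite("pics/tz1.png",cv2.resize(p[150:265,290:480],None,fx=4,fy=4,interpolation=cv2.INTER_CUBIC))
cv2.imwrite("pics/tz2.png",cv2.resize(p[165:260,90:260],None,fx=4,fy=4,interpolation=cv2.INTER_CUBIC))
E
```

```text
(no output)
```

View pics/tz1.png

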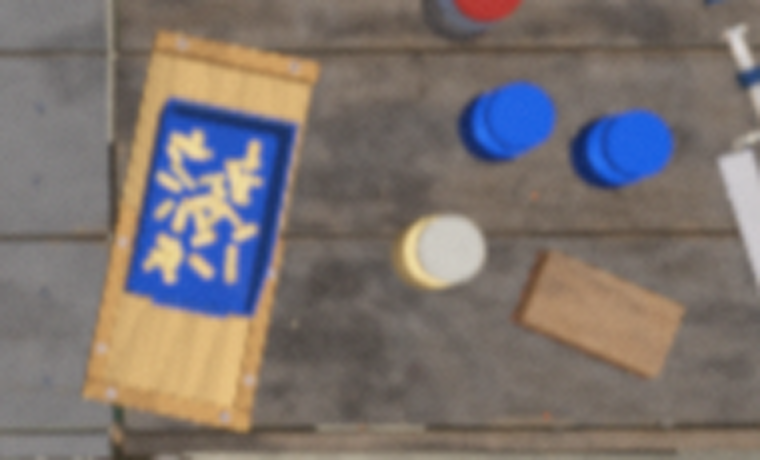

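View pics/tz2.png

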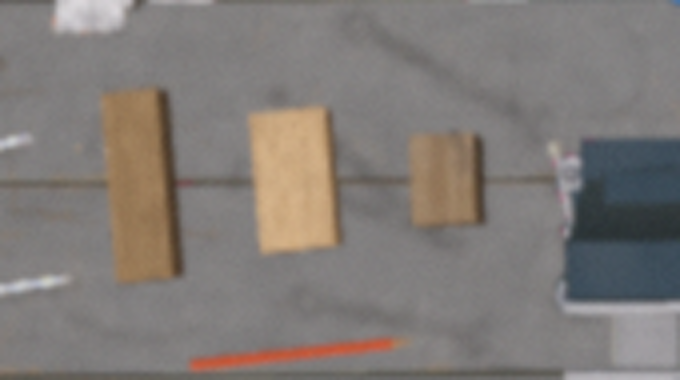

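```bash
python3 - <<'E'
from h import *
p=cv2.imread("pics/top0.png");d=np.load("top0.npy");c=calibration("top")
f=lambda x,y,ox,oy:(ox+(x+.5)/4-.5,oy+(y+.5)/4-.5)
hsv=cv2.cvtColor(p,cv2.COLOR_BGR2HSV)
def rect(mask,x0,y0,x1,y1,z,name):
    m=np.zeros_like(mask);m[y0:y1,x0:x1]=mask[y0:y1,x0:x1]
    cs,_=cv2.findContours(m,cv2.RETR_EXTERNAL,cv2.CHAIN_APPROX_NONE)
    k=max(cs,key=cv2.contourArea)
    W=np.array([px2w(c,u,v,z)[:2] for u,v in k[:,0]],np.float32)*1000
    (cx,cy),(w,h),a=cv2.minAreaRect(W)
    hh=d[m>0]; ii=np.argwhere(m>0)
    zs=[px2w(c,u,v,d=d[v,u])[2] for v,u in ii if d[v,u]>0]
    print(name,"ctr",round(cx,1),round(cy,1),"size(+3px)",round(w+3,1),round(h+3,1),"ang",round(a,2),"z med/95",np.round(np.percentile(zs,[50,95]),4))
    x=p.copy()
    return m
H,S,V=cv2.split(hsv)
wood=((H>8)&(H<25)&(S>70)&(V>110)).astype(np.uint8)*255
wood=cv2.morphologyEx(wood,cv2.MORPH_CLOSE,np.ones((3,3)))
blue=((H>100)&(H<130)&(S>150)).astype(np.uint8)*255
tan=((H>5)&(H<25)&(S>50)&(V>60)).astype(np.uint8)*255
rect(wood|blue,305,150,380,262,.030,"board")
rect(blue,315,160,378,240,.05,"bin")
rect(wood,148,185,180,235,.025,"pine")
rect(tan,110,180,140,235,.03,"oak")
rect(tan,188,190,215,225,.05,"block")
rect(tan,418,205,465,248,.025,"decoy?")
for nm,x,y in [("bTL",158,32),("bTR",320,64),("bBL",85,395),("bBR",248,430)]:
    print(nm,px2w(c,*f(x,y,290,150),.032))
for nm,x,y,z in [("binFL",172,98,.07),("binFR",297,124,.07),("binNL",127,292,.035),("binNR",250,315,.035)]:
    print(nm,px2w(c,*f(x,y,290,150),z+.012))
for nm,x,y in [("pTL",248,114),("pTR",328,106),("pBL",262,252),("pBR",338,243)]:
    print(nm,px2w(c,*f(x,y,90,165),.025))
print("jar top",px2w(c,*f(452,248,290,150),.072))
for v,u in [(205,340),(178,345),(245,330),(212,402),(210,163),(228,440),(180,400),(220,250),(190,250)]: print(u,v,px2w(c,u,v,d=d[v,u]))
E
```

```text
board ctr 500.0 -284.0 size(+3px) 140.5 306.7 ang 77.81 z med/95 [0.0158 0.0477]
bin ctr 512.1 -288.3 size(+3px) 103.4 155.2 ang 77.52 z med/95 [0.018  0.0769]
pine ctr 496.0 273.7 size(+3px) 113.4 67.1 ang 5.56 z med/95 [0.026  0.0308]
oak ctr 493.5 392.4 size(+3px) 154.2 59.7 ang 4.99 z med/95 [0.0305 0.0356]
block ctr 493.3 149.6 size(+3px) 74.4 58.8 ang 0.41 z med/95 [0.0499 0.055 ]
decoy? ctr 430.2 -594.9 size(+3px) 129.8 74.2 ang 65.71 z med/95 [0.0275 0.0334]
bTL [ 0.65589698 -0.25230748  0.032     ]
bTR [ 0.62919516 -0.37989519  0.032     ]
bBL [ 0.37031303 -0.19052986  0.032     ]
bBR [ 0.34218998 -0.31691985  0.032     ]
binFL [ 0.59580116 -0.25631807  0.082     ]
binFR [ 0.57506739 -0.35088749  0.082     ]
binNL [ 0.44976381 -0.22309222  0.047     ]
binNR [ 0.43119572 -0.3178976   0.047     ]
pTL [0.5483837 0.3108496 0.025    ]
pTR [0.55421389 0.24752719 0.025     ]
pBL [0.43912821 0.29824895 0.025     ]
pBR [0.44571073 0.23847251 0.025     ]
jar top [ 0.48032506 -0.46850287  0.072     ]
340 205 [ 0.5053183  -0.28422268  0.02943923]
345 178 [ 0.58638112 -0.29679432  0.06164124]
330 245 [ 0.3798528  -0.2533544   0.00522444]
402 212 [ 0.47911031 -0.46613854  0.07353191]
163 210 [0.49445772 0.27388252 0.02592302]
440 228 [ 0.43042235 -0.59521751  0.03124832]
400 180 [ 0.58648141 -0.48275549  0.00229363]
250 220 [ 0.45553287 -0.00891419  0.14770175]
250 190 [0.55796552 0.00057579 0.00439889]
```

```bash
cat >> h.py <<'E'
from scipy.spatial.transform import Rotation as Ro
def go(x,y,z,yaw=None):
    s=r.get_state();R=Ro.from_euler("xyz",s["eef_rot"],degrees=True).as_matrix()
    d=R.T@(np.array([x,y,z])-s["tcp_pos"])
    t=0 if yaw is None else -np.radians((yaw-s["eef_rot"][2]+90)%180-90)
    print("shift",np.round(d,4),"turn",round(t,4),"at",np.round(s["tcp_pos"],4),np.round(s["eef_rot"],2),"t",s["time_s"])
E
python3 - <<'E'
from h import *
go(.44,.274,.26)
E
```

```text
shift [ 0.3686  0.3101 -0.0547] turn 0 at [0.1491 0.6579 0.2048] [ 1.7992e+02 -1.0000e-02 -1.2770e+01] t 0.1
```

servo_tool([
  [0.031,0.026,-0.055],
  [0.062,0.052,-0.055],
  [0.093,0.078,-0.055],
  [0.124,0.104,-0.055],
  [0.155,0.13,-0.055],
  [0.186,0.156,-0.055],
  [0.217,0.182,-0.055],
  [0.248,0.208,-0.055],
  [0.279,0.234,-0.055],
  [0.31,0.26,-0.055],
], grip=[1,1,1,1,1,1,1,1,1,1], turn=[0,0,0,0,0,0,0,0,0,0], newtons=20)

```text
time_s: 0.93
tcp_pos: [0.3898, 0.3406, 0.2607]
eef_rot: [-180.0, 0.0, -12.7]
contact_force: [-0.5, 1.3, 0.3]
gripper_width: 0.0266
```

```bash
python3 - <<'E'
from h import *
go(.44,.274,.26); go(.50,-.26,.26)
c=calibration("wrist"); print(np.round(c["view"],3), c["fx"])
p,d=capture("wrist"); cv2.imwrite("pics/w1.png",p)
p,d=capture("side"); cv2.imwrite("pics/s1.png",p)
E
```

```text
shift [0.0636 0.0539 0.0006] turn 0 at [0.3898 0.3406 0.2607] [-1.800e+02  1.000e-02 -1.274e+01] t 0.9333
shift [0.2399 0.5615 0.0006] turn 0 at [0.3898 0.3406 0.2607] [-1.800e+02  1.000e-02 -1.274e+01] t 0.9333
[[-0.221 -0.975  0.001  0.417]
 [ 0.929 -0.211 -0.305 -0.235]
 [ 0.298 -0.067  0.952 -0.538]
 [ 0.     0.     0.     1.   ]] 292.62893081951916
```

View pics/w1.png

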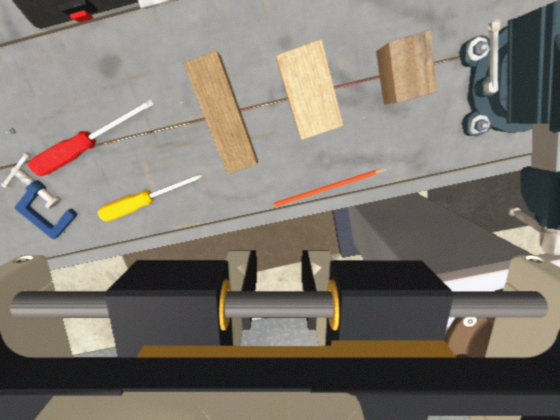

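View pics/s1.png

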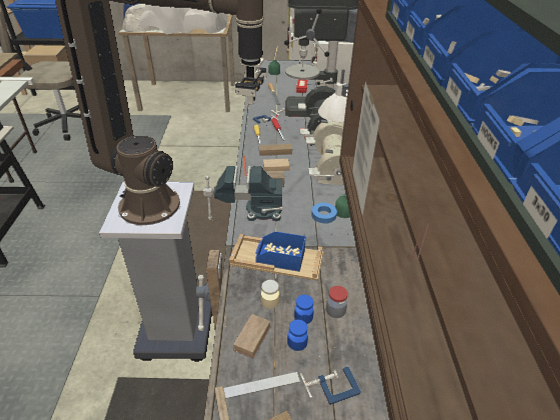

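servo_tool([
  [0.013,0.037,0],
  [0.026,0.074,0],
  [0.039,0.111,0],
  [0.052,0.148,0],
  [0.065,0.185,0],
  [0.078,0.222,0],
  [0.091,0.259,0],
  [0.104,0.296,0],
  [0.117,0.333,0],
  [0.13,0.37,0],
], grip=[1,1,1,1,1,1,1,1,1,1], turn=[0,0,0,0,0,0,0,0,0,0])

```text
time_s: 1.87
tcp_pos: [0.4339, -0.0486, 0.2608]
eef_rot: [-180.0, -0.0, -12.7]
contact_force: [2.5, 1.2, -0.9]
gripper_width: 0.0005
```

servo_tool([
  [0.011,0.034,0],
  [0.022,0.068,0],
  [0.033,0.102,0],
  [0.044,0.136,0],
  [0.055,0.165,0],
  [0.068,0.19,0],
  [0.068,0.19,0],
], grip=[1,1,1,1,1,1,1], turn=[0,0,0,0,0,0,0])

```text
time_s: 2.45
tcp_pos: [0.4591, -0.2507, 0.2596]
eef_rot: [179.9, 0.1, -12.9]
contact_force: [0.3, 1.1, 0.1]
gripper_width: 0.0004
```

```bash
python3 - <<'E'
from h import *
go(.60,-.3,.26)
import json
c=calibration("wrist"); json.dump({k:np.asarray(v).tolist() for k,v in c.items()},open("w2.json","w"))
p,d=capture("wrist"); cv2.imwrite("pics/w2.png",p); np.save("w2.npy",d)
cv2.imwrite("pics/w2z.png",cv2.resize(p[:260,150:450],None,fx=2.3,fy=2.3,interpolation=cv2.INTER_CUBIC))
E
```

```text
shift [ 0.1483  0.0165 -0.0006] turn 0 at [ 0.4591 -0.2507  0.2596] [ 1.7995e+02  1.0000e-01 -1.2930e+01] t 2.45
```

View pics/w2.png

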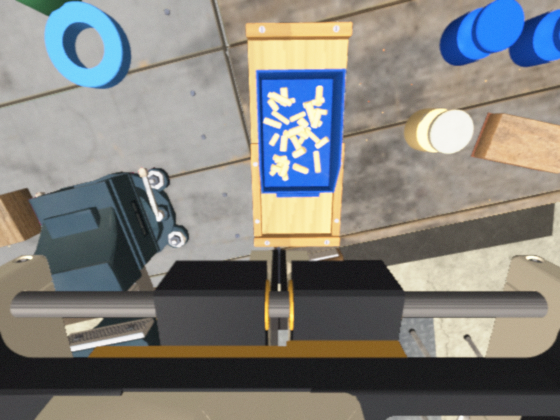

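View pics/w2z.png

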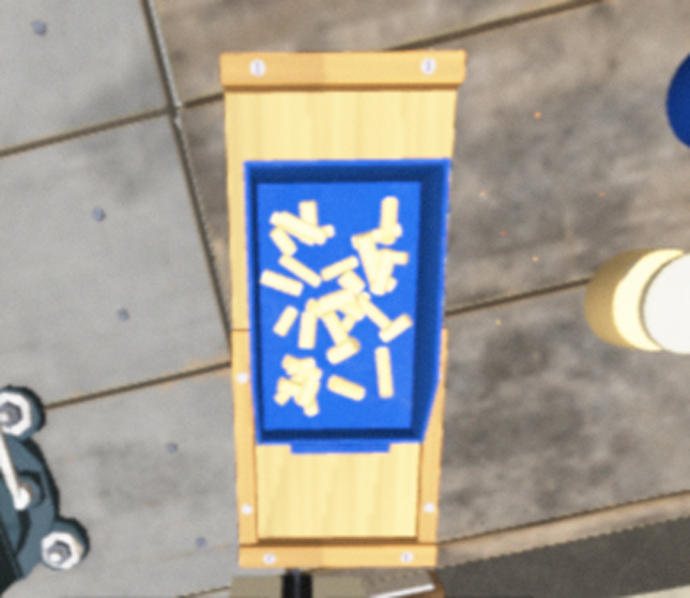

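```bash
cat >> h.py <<'E'
import json
def loadc(f):
    c=json.load(open(f)); c["view"]=np.array(c["view"]); return c
E
python3 - <<'E'
from h import *
c=loadc("w2.json")
def q(x,y,z): return px2w(c,150+(x+.5)/2.3-.5,(y+.5)/2.3-.5,z)
P={}
for n,x,y,z in [("RoL",220,53,.032),("RoR",466,53,.032),("RiL",223,90,.032),("RiR",464,90,.032),("FiL",240,545,.032),("FiR",439,544,.032),("FoL",240,568,.032),("FoR",438,565,.032),("lipL",245,161,.082),("lipR",452,159,.082)]:
    P[n]=q(x,y,z); print(n,np.round(P[n],4))
ya=lambda v:np.degrees(np.arctan2(v[1],v[0]))
print("yaw sides",ya(P["RoL"]-P["FoL"]),ya(P["RoR"]-P["FoR"]),"battens",ya(P["RoL"]-P["RoR"])-90,ya(P["FoL"]-P["FoR"])-90,"lip",ya(P["lipL"]-P["lipR"])-90)
mid=lambda a,b:(P[a]+P[b])/2
yaw=np.radians(-12.4);ex=np.array([np.cos(yaw),np.sin(yaw)]);ey=np.array([-ex[1],ex[0]])
Ri=mid("RiL","RiR")[:2];Fi=mid("FiL","FiR")[:2];Ro_=mid("RoL","RoR")[:2];Fo=mid("FoL","FoR")[:2];L=mid("lipL","lipR")[:2]
print("len inner",(Ri-Fi)@ex,"outer",(Ro_-Fo)@ex)
C=(Ro_+Fo)/2; print("C",C,"C from inner",(Ri+Fi)/2+0.002*ex)
print("lip rel",(L-C)@ex,(L-C)@ey,"gap",(Ri-L)@ex,"widths",np.linalg.norm(P["lipL"]-P["lipR"]),np.linalg.norm(P["RoL"]-P["RoR"]))
E
```

```text
RoL [ 0.6562 -0.2563  0.032 ]
RoR [ 0.6272 -0.3823  0.032 ]
RiL [ 0.6392 -0.2535  0.032 ]
RiR [ 0.6105 -0.3787  0.032 ]
FiL [ 0.3837 -0.197   0.032 ]
FiR [ 0.3552 -0.3236  0.032 ]
FoL [ 0.3679 -0.1929  0.032 ]
FoR [ 0.3406 -0.3205  0.032 ]
lipL [ 0.5956 -0.2581  0.082 ]
lipR [ 0.5741 -0.3553  0.082 ]
yaw sides -12.407667255412687 -12.152368395030368 battens -12.937223743354295 -12.06590151043848 lip -12.447944453576739
len inner 0.2614057467902207 outer 0.2941968888880128
C [ 0.49796877 -0.28801519] C from inner [ 0.49911958 -0.28861124]
lip rel 0.08887163967800621 0.00039927996998483095 gap 0.04108318538043025 widths 0.0995609976956877 0.12920753636177332
```

```bash
python3 - <<'E'
from h import *
c=calibration("top");d=np.load("top0.npy")
for v in (60,90,105,112,118,125): print(v,np.round(px2w(c,340,v,d=d[v,340]),3))
go(.608,-.311,.26,-12.3)
E
```

```text
60 [ 0.753 -0.216  0.562]
90 [ 0.778 -0.251  0.312]
105 [ 0.739 -0.25   0.312]
112 [ 0.72  -0.249  0.317]
118 [ 0.708 -0.251  0.304]
125 [ 0.768 -0.293  0.003]
shift [ 0.1595  0.0268 -0.0008] turn -0.0114 at [ 0.4586 -0.2491  0.2595] [ 1.7999e+02  1.2000e-01 -1.2960e+01] t 2.5
```

```bash
python3 - <<'E'
from h import *
c=calibration("side");d=np.load("side0.npy")
V=[]
for v in range(0,420,2):
  for u in range(0,560,2):
    if d[v,u]>0: V.append(np.r_[px2w(c,u,v,d=d[v,u]),u,v])
c=calibration("top");d=np.load("top0.npy")
W=[]
for v in range(0,420,2):
  for u in range(0,560,2):
    if d[v,u]>0: W.append(px2w(c,u,v,d=d[v,u]))
V=np.array(V);W=np.array(W)
for z0 in np.arange(.05,.6,.05):
  o=[]
  for A in(V,W):
    s=A[(A[:,2]>z0)&(A[:,2]<z0+.05)&(A[:,1]<-.15)&(A[:,1]>-.5)&(A[:,0]>.64)]
    o+= [len(s), np.round(np.percentile(s[:,0],[1,50]),3) if len(s) else None]
  print(round(z0,2),o)
for v,u in [(260,330),(260,340),(260,345),(260,350),(260,355),(260,370),(260,390)]:
  s=V[(V[:,3]==u//2*2)&(V[:,4]==v)]; print(u,np.round(s,3))
E
```

```text
0.05 [24, array([0.658, 0.682]), 50, array([0.654, 0.68 ])]
0.1 [0, None, 0, None]
0.15 [0, None, 0, None]
0.2 [0, None, 0, None]
0.25 [30, array([0.704, 0.705]), 58, array([0.706, 0.707])]
0.3 [774, array([0.705, 0.784]), 1160, array([0.706, 0.759])]
0.35 [19, array([0.708, 0.709]), 40, array([0.709, 0.711])]
0.4 [66, array([0.708, 0.709]), 132, array([0.71 , 0.711])]
0.45 [72, array([0.708, 0.709]), 168, array([0.709, 0.711])]
0.5 [94, array([0.708, 0.709]), 253, array([0.709, 0.711])]
0.55 [727, array([0.709, 0.789]), 1617, array([0.71 , 0.771])]
330 [[ 6.85e-01 -2.85e-01 -5.00e-03  3.30e+02  2.60e+02]]
340 [[ 7.18e-01 -2.89e-01  1.00e-03  3.40e+02  2.60e+02]]
345 [[ 7.32e-01 -2.87e-01 -2.00e-03  3.44e+02  2.60e+02]]
350 [[ 7.52e-01 -2.92e-01  4.00e-03  3.50e+02  2.60e+02]]
355 [[ 7.66e-01 -2.88e-01  0.00e+00  3.54e+02  2.60e+02]]
370 [[ 7.27e-01 -5.88e-01  3.12e-01  3.70e+02  2.60e+02]]
390 [[ 7.78e-01 -5.85e-01  3.10e-01  3.90e+02  2.60e+02]]
```

```bash
python3 - <<'E'
from h import *
s=r.get_state();print(s["joints"])
c=loadc("w2.json");V=c["view"];o=-V[:3,:3].T@V[:3,3]
R=Ro.from_euler("xyz",s["eef_rot"],degrees=True).as_matrix();print("cam in tool",R.T@(o-s["tcp_pos"]))
E
```

```text
[-6.94868767e+00  4.22438586e+00 -1.33878918e+01 -2.69865165e-03
 -7.25060821e+01  8.39943097e+01]
cam in tool [ 0.08403429  0.00231448 -0.17930026]
```

servo_tool([
  [0,0,0.02],
  [0,0,0.04],
  [0,0,0.06],
  [0,0,0.06],
  [0,0,0.06],
  [0,0,0.06],
  [0,0,0.06],
  [0,0,0.06],
  [0,0,0.06],
  [0,0,0.06],
], grip=[1,1,1,1,1,1,1,1,1,1], turn=[0.12,0.24,0.36,0.48,0.6,0.72,0.84,0.96,1.08,1.2])

```text
time_s: 3.33
tcp_pos: [0.4586, -0.2463, 0.2006]
eef_rot: [180.0, 0.0, -81.8]
contact_force: [0.5, -0.6, -0.2]
gripper_width: 0.0003
```

servo_tool([
  [0,0,0],
  [0,0,0],
  [0,0,0],
  [0,0,0],
  [0,0,0],
  [0,0,0],
  [0,0,0],
  [0,0,0],
  [0,0,0],
  [0,0,0],
], grip=[1,1,1,1,1,1,1,1,1,1], turn=[0.12,0.24,0.36,0.48,0.6,0.72,0.84,0.96,1.08,1.2])

```text
time_s: 4.17
tcp_pos: [0.4586, -0.2463, 0.2006]
eef_rot: [180.0, 0.0, -150.6]
contact_force: [-0.8, -0.5, -0.1]
gripper_width: 0.0007
```

servo_tool([
  [0,0,0],
  [0,0,0],
  [0,0,0],
  [0,0,0],
  [0,0,0],
  [0,0,0],
  [0,0,0],
  [0,0,0],
], grip=[1,1,1,1,1,1,1,1], turn=[0.12,0.24,0.36,0.48,0.6,0.72,0.73,0.73])

```text
time_s: 4.83
tcp_pos: [0.4586, -0.2466, 0.2007]
eef_rot: [180.0, -0.0, 168.1]
contact_force: [0.1, 0.1, -0.4]
gripper_width: 0.0006
```

```bash
python3 - <<'E'
from h import *
go(.608,-.311,.13,-12.3)
print(r.get_state()["joints"])
E
```

```text
shift [-0.1594 -0.0323  0.0707] turn 0.0072 at [ 0.4586 -0.2466  0.2007] [179.99  -0.   168.11] t 4.8333
[-6.65933002e+00  6.16664146e+00 -1.90170790e+01 -1.16848193e-02
 -6.48157669e+01 -9.52257393e+01]
```

servo_tool([
  [-0.03,-0.006,0.02],
  [-0.06,-0.012,0.04],
  [-0.09,-0.018,0.06],
  [-0.12,-0.025,0.07],
  [-0.145,-0.03,0.07],
  [-0.159,-0.032,0.07],
  [-0.159,-0.032,0.07],
  [-0.159,-0.032,0.07],
], grip=[1,1,1,1,1,1,1,1], turn=[0,0.007,0.007,0.007,0.007,0.007,0.007,0.007])

```text
time_s: 5.5
tcp_pos: [0.6075, -0.3117, 0.1295]
eef_rot: [180.0, -0.1, 167.7]
contact_force: [-0.3, 0.6, 0.5]
gripper_width: 0.0006
```

```bash
python3 - <<'E'
from h import *
go(.608,-.311,.05,-12.3)
p,d=capture("side"); cv2.imwrite("pics/s3.png",cv2.resize(p[190:330,190:390],None,fx=4,fy=4,interpolation=cv2.INTER_CUBIC))
p,d=capture("wrist"); cv2.imwrite("pics/w3.png",p)
E
```

```text
shift [-0.0005  0.0007  0.0795] turn -0.0003 at [ 0.6075 -0.3117  0.1295] [ 1.7999e+02 -9.0000e-02  1.6768e+02] t 5.5
```

View pics/s3.png

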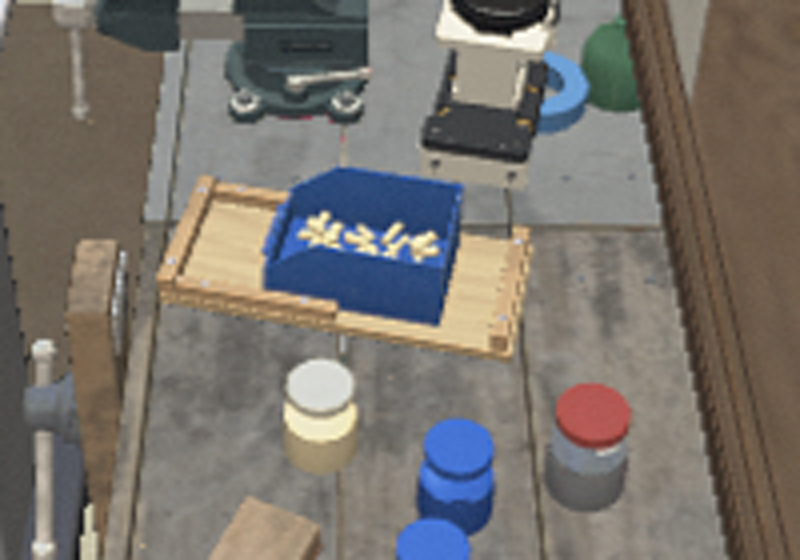

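View pics/w3.png

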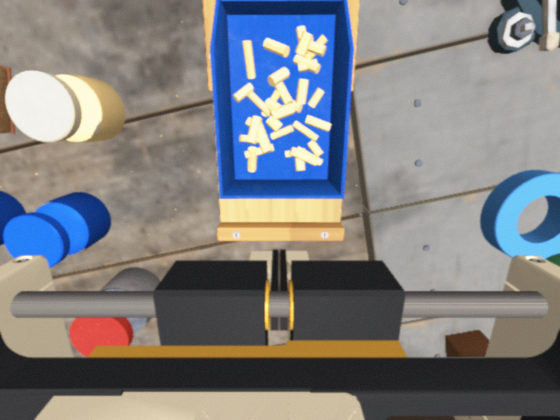

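```bash
cat >> h.py <<'E'
def proj(c,X):
    p=np.asarray(c["view"])@np.r_[X,1]; return c["cx"]+c["fx"]*p[0]/-p[2], c["cy"]-c["fy"]*p[1]/-p[2]
E
python3 - <<'E'
from h import *
s=r.get_state()["tcp_pos"]
for n,ox,oy,k in (("side",190,190,4),("wrist",0,0,1)):
    c=calibration(n)
    print(n,[ (round((u-ox)*k),round((v-oy)*k)) for u,v in [proj(c,X) for X in (s,s+[0,0,.066],(.608,-.311,.05),(.608,-.311,.012),(.59,-.307,.082),(.625,-.316,.032))]])
E
```

```text
side [(481, 186), (486, 123), (476, 256), (474, 288), (456, 225), (496, 276)]
wrist [(280, 249), (281, 310), (281, 213), (281, 202), (281, 204), (279, 225)]
```

servo_tool([
  [0,0,0.03],
  [0,0,0.055],
  [0,0,0.075],
  [0,0,0.08],
  [0,0,0.08],
], grip=[1,1,1,1,1], turn=[0,0,0,0,0])

```text
time_s: 6.02
tcp_pos: [0.6059, -0.3114, 0.0497]
eef_rot: [180.0, -0.2, 167.6]
contact_force: [0.4, 0.3, -0.1]
gripper_width: 0.0006
```

```bash
python3 - <<'E'
from h import *
print(r.get_state())
p,d=capture("wrist"); cv2.imwrite("pics/w4.png",p)
E
```

```text
{'time_s': 6.0167, 'joints': array([-1.08553326e+01,  2.82958954e+01, -8.83238074e+00, -1.07900276e-02,
       -5.30224482e+01, -9.15879522e+01]), 'qd': array([-0.07190694, -1.64216793,  2.71190234,  0.88741691, -1.51795441,
       -0.1563388 ]), 'joint_torque': array([ 1.10049630e-02, -6.28085375e+01,  2.40758872e+01,  5.73884279e+00,
        2.58577047e-01,  1.24547380e-02]), 'tcp_pos': array([ 0.6059159 , -0.31142472,  0.04971752]), 'eef_rot': array([ 1.79995577e+02, -1.50905340e-01,  1.67550219e+02]), 'contact_force': array([ 0.42721855,  0.29400512, -0.12653104]), 'moment': array([-0.00103279, -0.12935597,  0.02702751]), 'gripper_width': 0.0005821175450609318}
```

View pics/w4.png

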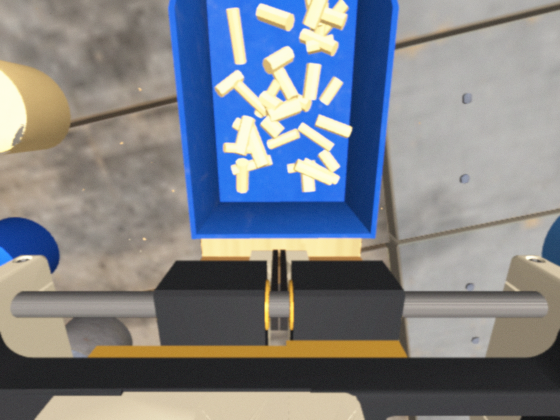

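servo_tool([
  [0.006,0,0],
  [0.011,0,0],
  [0.016,0,0],
  [0.021,0,0],
  [0.027,0,0],
  [0.033,0,0],
  [0.039,0,0],
  [0.045,0,0],
  [0.051,0,0],
  [0.056,0,0],
], grip=[1,1,1,1,1,1,1,1,1,1], turn=[0,0,0,0,0,0,0,0,0,0])

```text
time_s: 6.9
tcp_pos: [0.552, -0.2997, 0.0507]
eef_rot: [180.0, -0.0, 167.5]
contact_force: [3.1, -0.4, 2.8]
gripper_width: 0.0007
```

```bash
python3 - <<'E'
from h import *
print(r.get_state()["contact_force"],r.get_state()["tcp_pos"])
p,d=capture("wrist"); cv2.imwrite("pics/w5.png",p)
p,d=capture("top"); cv2.imwrite("pics/t5.png",cv2.resize(p[140:270,290:480],None,fx=4,fy=4,interpolation=cv2.INTER_CUBIC))
E
```

```text
[ 3.0770844  -0.4418235   2.80462587] [ 0.55202793 -0.29970917  0.05070401]
```

View pics/w5.png

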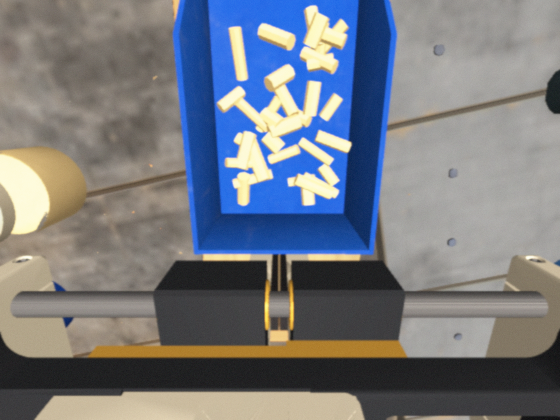

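View pics/t5.png

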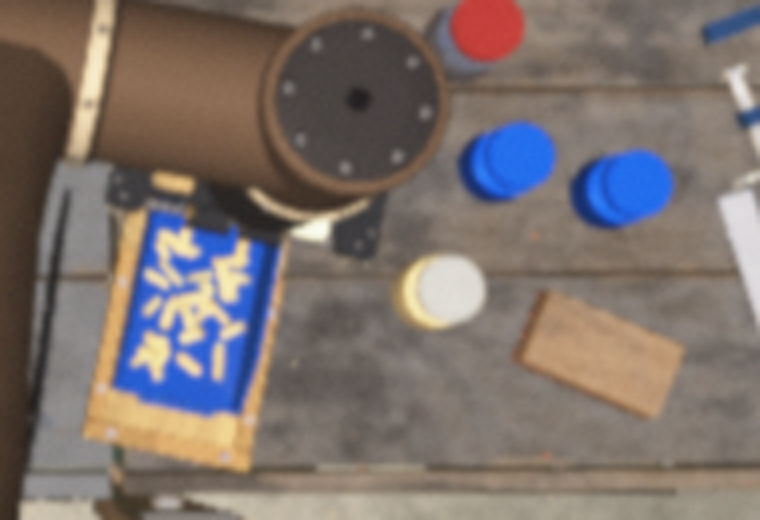

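servo_tool([
  [0.005,0,0],
  [0.01,0,0],
  [0.015,0,0],
  [0.02,0,0],
  [0.024,0,0],
  [0.025,0,0],
], grip=[1,1,1,1,1,1], turn=[0,0,0,0,0,0])

```text
time_s: 7.5
tcp_pos: [0.527, -0.2941, 0.0504]
eef_rot: [180.0, -0.1, 167.5]
contact_force: [0.7, 0.6, -1.1]
gripper_width: 0.0006
```

servo_tool([
  [0.002,0,0],
  [0.004,0,0],
  [0.004,0,0],
], grip=[1,1,1], turn=[0,0,0])

```text
time_s: 7.75
tcp_pos: [0.5255, -0.2937, 0.0512]
eef_rot: [-180.0, 0.1, 167.5]
contact_force: [3.9, -0.2, -0.3]
gripper_width: 0.0007
```

servo_tool([
  [0.002,0,0],
  [0.003,0,0],
  [0.003,0,0],
], grip=[1,1,1], turn=[0,0,0])

```text
time_s: 8.0
tcp_pos: [0.5252, -0.2936, 0.0522]
eef_rot: [-180.0, 0.4, 167.6]
contact_force: [8.6, 0.0, 1.0]
gripper_width: 0.0005
```

```bash
python3 - <<'E'
from h import *
p,d=capture("top"); cv2.imwrite("pics/t6.png",cv2.resize(p[160:270,290:390],None,fx=5,fy=5,interpolation=cv2.INTER_CUBIC))
p,d=capture("side"); cv2.imwrite("pics/s6.png",cv2.resize(p[220:290,220:340],None,fx=6,fy=6,interpolation=cv2.INTER_CUBIC))
E
```

```text
(no output)
```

View pics/t6.png

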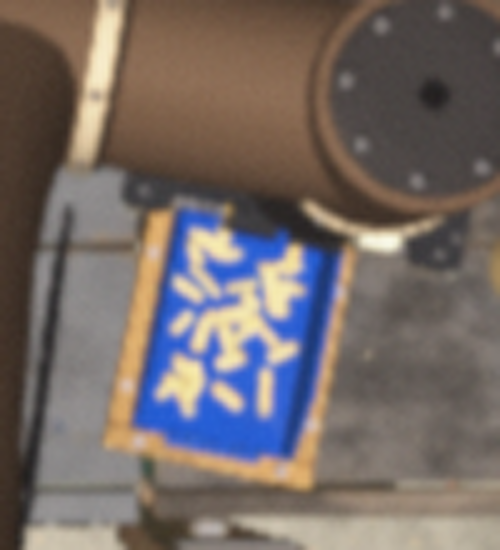

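View pics/s6.png

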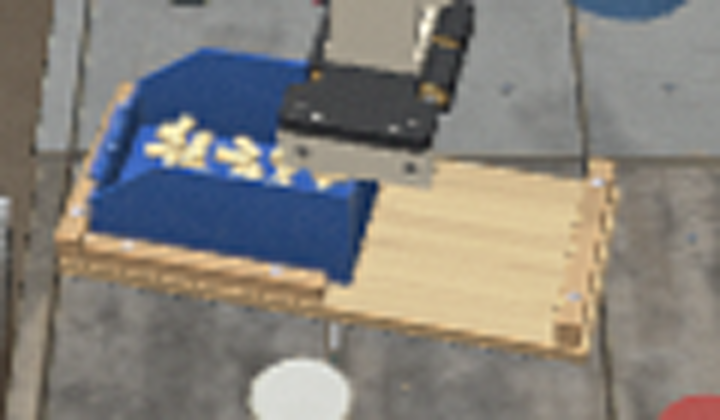

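servo_tool([
  [-0.01,0,0],
  [-0.022,0,0],
  [-0.025,0,-0.01],
  [-0.025,0,-0.04],
  [-0.025,0,-0.075],
  [-0.025,0,-0.11],
  [-0.025,0,-0.145],
  [-0.025,0,-0.18],
  [-0.025,0,-0.2],
  [-0.025,0,-0.2],
], grip=[1,1,1,1,1,1,1,1,1,1], turn=[0,0,0,0,0,0,0,0,0,0])

```text
time_s: 8.93
tcp_pos: [0.5471, -0.2994, 0.257]
eef_rot: [-179.9, 0.4, 167.5]
contact_force: [0.4, -0.2, 0.6]
gripper_width: 0.0005
```

```bash
python3 - <<'E'
from h import *
go(.496,.274,.25,5.6)
c=calibration("wrist"); json.dump({k:np.asarray(v).tolist() for k,v in c.items()},open("w7.json","w"))
p,d=capture("wrist"); cv2.imwrite("pics/w7.png",p)
cv2.imwrite("pics/w7z.png",cv2.resize(p[0:260,180:400],None,fx=2.3,fy=2.3,interpolation=cv2.INTER_CUBIC))
E
```

```text
shift [0.174  0.5488 0.005 ] turn -0.3157 at [ 0.5471 -0.2994  0.257 ] [-179.92    0.39  167.51] t 8.9333
```

View pics/w7z.png

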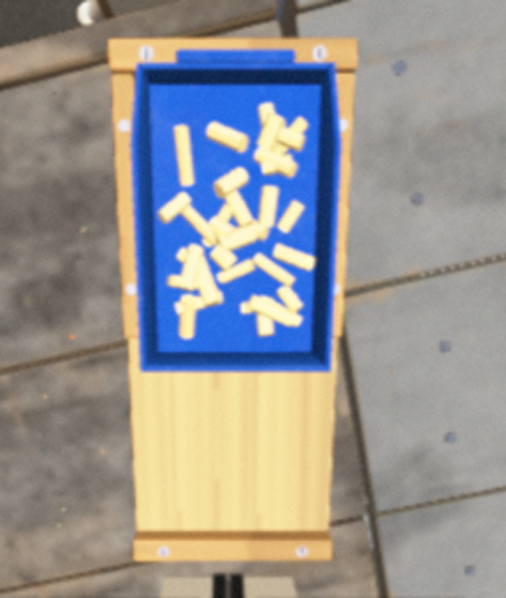

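```bash
python3 - <<'E'
from h import *
c=loadc("w7.json")
def q(x,y,z): return px2w(c,180+(x+.5)/2.3-.5,(y+.5)/2.3-.5,z)
P=dict(lipR=q(142,370,.082),lipL=q(331,369,.082),riR=q(133,532,.032),riL=q(331,531,.032),roR=q(133,561,.032),roL=q(331,561,.032),foR=q(108,40,.032),foL=q(357,39,.032),fiR=q(112,70,.032),fiL=q(355,69,.032))
for k,v in P.items(): print(k,np.round(v,4))
ya=lambda v:np.degrees(np.arctan2(v[1],v[0]))
print("yaw",ya(P["roL"]-P["foL"]),ya(P["roR"]-P["foR"]),ya(P["riL"]-P["riR"])-90,"bin",ya(P["lipL"]-P["lipR"])-90)
yaw=np.radians(-12.3);ex=np.array([np.cos(yaw),np.sin(yaw),0])
m=lambda a:(P[a+"R"]+P[a+"L"])/2
print("gap",(m("ri")-m("lip"))@ex,"gap ctr",(m("ri")+m("lip"))/2,"inner len",(m("ri")-m("fi"))@ex,"C",(m("ro")+m("fo"))/2)
C=np.array([.499,-.287,0]);print("nominal pine",C+.073*ex, "fi-lip",(m("lip")-m("fi"))@ex)
E
```

```text
lipR [ 0.504  -0.3374  0.082 ]
lipL [ 0.5249 -0.2409  0.082 ]
riR [ 0.6088 -0.3775  0.032 ]
riL [ 0.6356 -0.2528  0.032 ]
roR [ 0.6285 -0.3828  0.032 ]
roL [ 0.6564 -0.2564  0.032 ]
foR [ 0.3413 -0.319   0.032 ]
foL [ 0.3689 -0.1931  0.032 ]
fiR [ 0.3548 -0.3206  0.032 ]
fiL [ 0.382  -0.1963  0.032 ]
yaw -12.402965882274465 -12.5157016244603 -12.159752479505144 bin -12.204259762596777
gap 0.11083492421133523 gap ctr [ 0.56831403 -0.30213935  0.057     ] inner len 0.26003256042619066 C [ 0.49874949 -0.28780424  0.032     ]
nominal pine [ 0.57032433 -0.30255122  0.        ] fi-lip 0.14919763621485543
```

servo_tool([
  [0.012,0.038,0.002],
  [0.024,0.076,0.005],
  [0.036,0.114,0.005],
  [0.048,0.152,0.005],
  [0.06,0.19,0.005],
  [0.072,0.228,0.005],
  [0.084,0.266,0.005],
  [0.096,0.304,0.005],
  [0.108,0.342,0.005],
  [0.12,0.38,0.005],
], grip=[1,1,1,1,1,1,1,1,1,1], turn=[0,0,0,0,0,0,0,0,0,0])

```text
time_s: 9.82
tcp_pos: [0.5092, 0.0998, 0.2449]
eef_rot: [-179.9, -0.1, 167.5]
contact_force: [1.6, 0.5, 0.4]
gripper_width: 0.0001
```

servo_tool([
  [0.012,0.036,0],
  [0.024,0.072,0],
  [0.036,0.108,0],
  [0.048,0.144,0],
  [0.054,0.169,0],
  [0.054,0.169,0],
  [0.054,0.169,0],
], grip=[0,-0.5,-1,-1,-1,-1,-1], turn=[-0.1,-0.2,-0.3,-0.316,-0.316,-0.316,-0.316])

```text
time_s: 10.4
tcp_pos: [0.4936, 0.2758, 0.2441]
eef_rot: [-179.9, -0.2, -174.3]
contact_force: [0.3, -1.5, -0.1]
gripper_width: 0.0415
```

```bash
python3 - <<'E'
from h import *
go(.496,.274,.05,5.6)
c=calibration("wrist"); json.dump({k:np.asarray(v).tolist() for k,v in c.items()},open("w8.json","w"))
p,d=capture("wrist"); cv2.imwrite("pics/w8.png",p)
cv2.imwrite("pics/w8z.png",cv2.resize(p[60:290,150:420],None,fx=2.5,fy=2.5,interpolation=cv2.INTER_CUBIC))
print([proj(c,X) for X in ((.496,.274,.025),r.get_state()["tcp_pos"])])
E
```

```text
shift [-0.0028 -0.0016  0.1941] turn 0.0021 at [0.4936 0.2758 0.2441] [-179.86   -0.18 -174.28] t 10.4
[(np.float64(278.61282113613277), np.float64(184.08492565550216)), (np.float64(279.168149903065), np.float64(249.71131290798607))]
```

View pics/w8z.png

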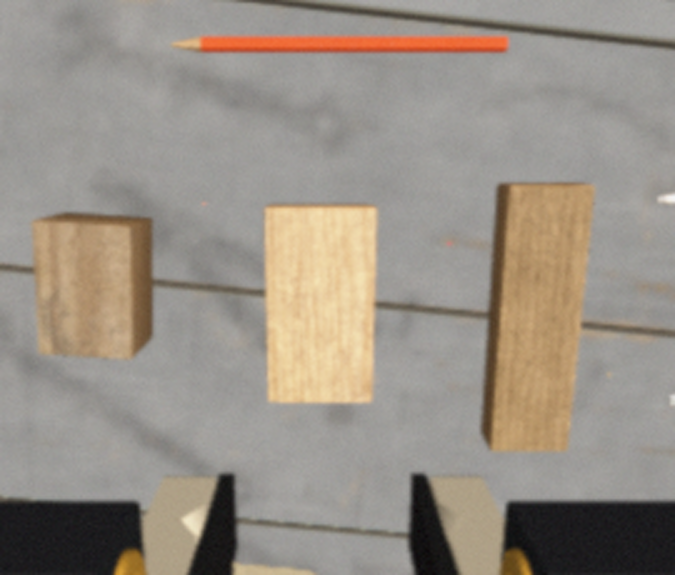

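```bash
python3 - <<'E'
from h import *
c=loadc("w8.json")
q=lambda x,y,z=.025: px2w(c,150+(x+.5)/2.5-.5,60+(y+.5)/2.5-.5,z)
a,b,e,f=q(265,206),q(377,206),q(374,403),q(268,403)
print(a,b,e,f,(a+b+e+f)/4,"len",np.linalg.norm(a-f),np.linalg.norm(b-e),"wid",np.linalg.norm(a-b),np.linalg.norm(e-f))
ya=lambda v:np.degrees(np.arctan2(v[1],v[0]))
print(ya(f-a),ya(e-b),ya(b-a)-90)
m=(a+b+e+f)/4
go(m[0],m[1],.008,5.8)
E
```

```text
[0.44258503 0.23811785 0.025     ] [0.43668209 0.29729349 0.025     ] [0.54675545 0.30900744 0.025     ] [0.55287833 0.24819012 0.025     ] [0.49472523 0.27315223 0.025     ] len 0.11075226674951752 0.11069490834372188 wid 0.05946932662607527 0.061124758768062365
5.217924325701136 6.074524483155452 5.696571855745248
shift [-0.0013 -0.0014  0.2364] turn -0.0025 at [0.4939 0.275  0.2444] [-1.7988e+02 -1.5000e-01 -1.7434e+02] t 10.45
```

servo_tool([
  [-0.001,-0.0015,0.03],
  [-0.001,-0.0015,0.06],
  [-0.001,-0.0015,0.09],
  [-0.001,-0.0015,0.12],
  [-0.001,-0.0015,0.15],
  [-0.001,-0.0015,0.175],
  [-0.001,-0.0015,0.18],
  [-0.001,-0.0015,0.18],
  [-0.001,-0.0015,0.18],
  [-0.001,-0.0015,0.18],
], grip=[-1,-1,-1,-1,-1,-1,-1,-1,-1,-1], turn=[0,0,0,0,0,0,0,0,0,0])

```text
time_s: 11.28
tcp_pos: [0.4971, 0.2743, 0.0676]
eef_rot: [179.9, 0.1, -174.4]
contact_force: [0.5, 1.1, -0.1]
gripper_width: 0.0875
```

```bash
python3 - <<'E'
from h import *
go(.4947,.2732,.008,5.7)
p,d=capture("wrist"); cv2.imwrite("pics/w9.png",p)
E
```

```text
shift [ 0.0026 -0.001   0.0596] turn -0.0019 at [0.4971 0.2743 0.0676] [ 1.7992e+02  1.3000e-01 -1.7441e+02] t 11.2833
```

View pics/w9.png

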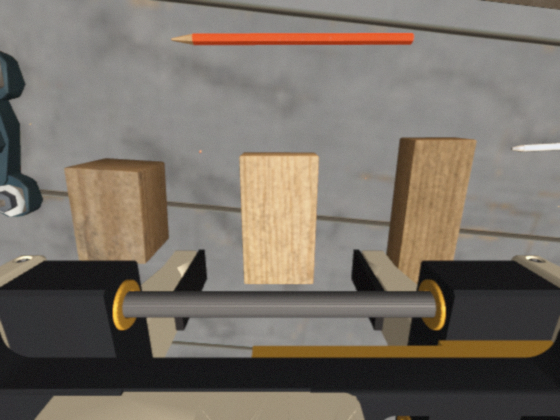

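servo_tool([
  [0.002,-0.001,0.02],
  [0.002,-0.001,0.04],
  [0.002,-0.001,0.054],
  [0.002,-0.001,0.059],
  [0.002,-0.001,0.059],
], grip=[-1,-1,-1,-1,-1], turn=[0,0,0,0,0])

```text
time_s: 11.75
tcp_pos: [0.494, 0.2727, 0.0067]
eef_rot: [-180.0, -0.0, -174.4]
contact_force: [0.1, 0.0, 0.3]
gripper_width: 0.0875
```

servo_tool([
  [0,0,0],
  [0,0,0],
  [0,0,0],
  [0,0,0],
  [0,0,0],
  [0,0,0],
  [0,0,0],
  [0,0,0],
], grip=[1,1,1,1,1,1,1,1], turn=[0,0,0,0,0,0,0,0], newtons=25)

```text
time_s: 12.42
tcp_pos: [0.4941, 0.2727, 0.0067]
eef_rot: [180.0, 0.0, -174.4]
contact_force: [0.6, -0.7, -0.6]
gripper_width: 0.0397
```

```bash
python3 - <<'E'
from h import *
print(r.get_state()["gripper_width"])
p,d=capture("wrist"); cv2.imwrite("pics/w10.png",p)
print(r.get_state()["gripper_width"])
E
```

```text
0.0397351456087636
0.03579144148835561
```

View pics/w10.png

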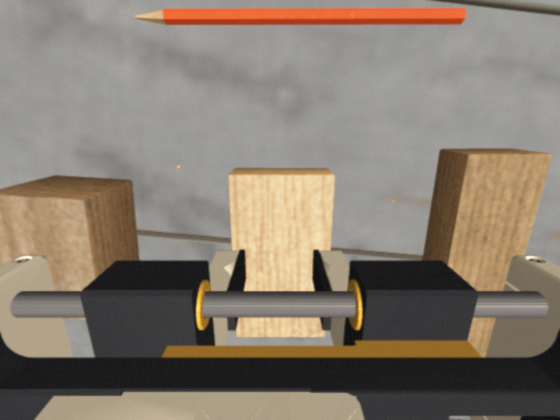

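```bash
python3 - <<'E'
from h import *
c=calibration("wrist")
p,d=capture("wrist")
for u,v in [(280,200),(280,235),(280,265),(240,255),(322,255),(238,262),(225,262),(340,262),(180,200)]: print(u,v,np.round(px2w(c,u,v,d=d[v,u]),4),d[v,u])
p,d=capture("side"); cv2.imwrite("pics/s10.png",cv2.resize(p[60:200,220:360],None,fx=4,fy=4,interpolation=cv2.INTER_CUBIC))
s=r.get_state();print(s)
E
```

```text
280 200 [0.4553 0.2685 0.0243] 0.16730817
280 235 [0.4761 0.2705 0.0259] 0.17218526
280 265 [0.4964 0.2725 0.0244] 0.17985982
240 255 [0.4862 0.2488 0.0362] 0.16485517
322 255 [0.4806 0.2943 0.0385] 0.16230573
238 262 [0.4865 0.2488 0.0441] 0.1574451
225 262 [0.4855 0.2423 0.0472] 0.15396601
340 262 [0.4801 0.3028 0.0462] 0.15497105
180 200 [0.468  0.204  0.0009] 0.19170412
{'time_s': 12.5667, 'joints': array([ 4.87637904e+01,  2.21823340e+01, -2.69002601e+01,  2.36592097e-03,
       -4.09227387e+01, -1.33160552e+02]), 'qd': array([ 0.01846474, -0.02157317,  0.0048813 , -0.03539836, -0.02341969,
       -0.13425294]), 'joint_torque': array([ 9.18034057e-04, -5.14714015e+01,  2.03381735e+01,  4.80355740e+00,
       -8.46189377e-02, -1.47566055e-05]), 'tcp_pos': array([0.49409342, 0.27268856, 0.00661655]), 'eef_rot': array([-1.79995222e+02, -2.83003696e-03, -1.74394974e+02]), 'contact_force': array([-0.46888633,  0.27089889,  0.02189226]), 'moment': array([ 0.06932601, -0.12681412,  0.00117774]), 'gripper_width': 0.027568585155397753}
```

View pics/s10.png

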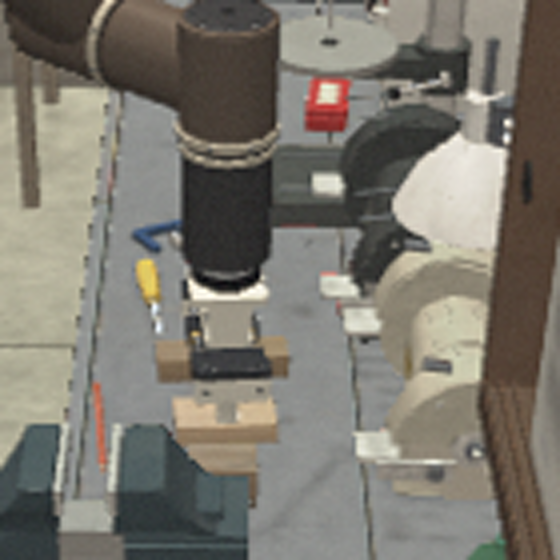

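```bash
python3 - <<'E'
from h import *
c=loadc("w2.json");d=np.load("w2.npy")
for u in (272,288,262,296):
  print(u,[(v,round(float(px2w(c,u,v,d=d[v,u])[2]),3)) for v in range(240,300,4)])
c=calibration("wrist");p,d=capture("wrist");print(r.get_state()["gripper_width"])
cv2.imwrite("pics/w11.png",p)
for u in (240,250,255,260,310,322):
  print(u,[(v,round(float(px2w(c,u,v,d=d[v,u])[2]),3)) for v in range(236,276,3)])
E
```

```text
272 [(240, 0.032), (244, 0.032), (248, 0.0), (252, 0.284), (256, 0.29), (260, 0.295), (264, 0.3), (268, 0.303), (272, 0.308), (276, 0.311), (280, 0.315), (284, 0.32), (288, 0.322), (292, 0.36), (296, 0.362)]
288 [(240, 0.032), (244, 0.032), (248, -0.003), (252, 0.287), (256, 0.292), (260, 0.298), (264, 0.3), (268, 0.299), (272, 0.3), (276, 0.316), (280, 0.319), (284, 0.356), (288, 0.355), (292, 0.36), (296, 0.362)]
262 [(240, 0.032), (244, 0.032), (248, 0.001), (252, 0.286), (256, 0.292), (260, 0.352), (264, 0.354), (268, 0.358), (272, 0.36), (276, 0.362), (280, 0.364), (284, 0.367), (288, 0.368), (292, 0.369), (296, 0.37)]
296 [(240, 0.031), (244, 0.031), (248, -0.001), (252, 0.288), (256, 0.292), (260, 0.352), (264, 0.355), (268, 0.357), (272, 0.36), (276, 0.361), (280, 0.364), (284, 0.367), (288, 0.367), (292, 0.37), (296, 0.371)]
0.024097176306409708
240 [(236, 0.025), (239, 0.025), (242, 0.025), (245, 0.025), (248, 0.025), (251, 0.033), (254, 0.037), (257, 0.041), (260, 0.044), (263, 0.047), (266, 0.049), (269, 0.05), (272, 0.05), (275, 0.061)]
250 [(236, 0.024), (239, 0.025), (
[... 269 characters left out ...]
 (257, 0.026), (260, 0.026), (263, 0.027), (266, 0.029), (269, 0.029), (272, 0.03), (275, 0.031)]
260 [(236, 0.025), (239, 0.025), (242, 0.024), (245, 0.024), (248, 0.025), (251, 0.026), (254, 0.026), (257, 0.025), (260, 0.025), (263, 0.025), (266, 0.025), (269, 0.024), (272, 0.026), (275, 0.025)]
310 [(236, 0.025), (239, 0.025), (242, 0.025), (245, 0.025), (248, 0.026), (251, 0.035), (254, 0.037), (257, 0.039), (260, 0.042), (263, 0.045), (266, 0.048), (269, 0.051), (272, 0.055), (275, 0.058)]
322 [(236, 0.026), (239, 0.024), (242, 0.026), (245, 0.025), (248, 0.025), (251, 0.033), (254, 0.037), (257, 0.041), (260, 0.045), (263, 0.048), (266, 0.052), (269, 0.054), (272, 0.058), (275, 0.061)]
```

View pics/w11.png

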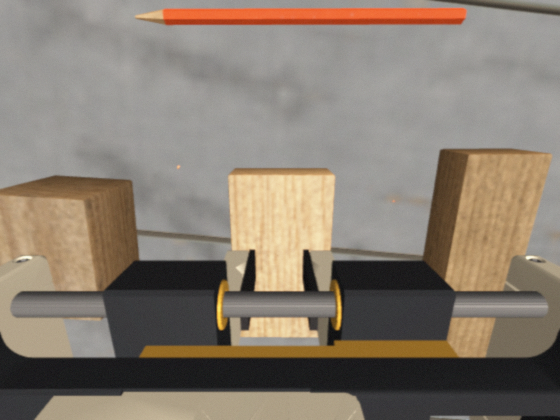

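servo_tool([
  [0,0,-0.005],
  [0,0,-0.005],
  [0,0,-0.005],
  [0,0,-0.005],
  [0,0,-0.005],
  [0,0,-0.005],
  [0,0,-0.005],
  [0,0,-0.005],
  [0,0,-0.005],
  [0,0,-0.005],
], grip=[-1,-1,-1,-1,-1,-1,-1,-1,-1,-1], turn=[0,0,0,0,0,0,0,0,0,0])

```text
time_s: 13.45
tcp_pos: [0.4941, 0.2727, 0.0116]
eef_rot: [-180.0, -0.0, -174.4]
contact_force: [-0.1, -0.0, -0.7]
gripper_width: 0.0844
```

servo_tool([
  [0,0,0.007],
  [0,0,0.012],
  [0,0,0.015],
  [0,0,0.015],
], grip=[-1,-1,-1,-1], turn=[0,0,0,0])

```text
time_s: 13.78
tcp_pos: [0.4935, 0.2721, -0.0045]
eef_rot: [-179.9, -0.1, -174.4]
contact_force: [-0.3, 0.3, 0.1]
gripper_width: 0.0875
```

```bash
python3 - <<'E'
from h import *
c=calibration("wrist");p,d=capture("wrist");s=r.get_state();print(s["gripper_width"],s["tcp_pos"],s["contact_force"])
cv2.imwrite("pics/w12.png",p)
for u in (185,190,195,200,360,365,370,375):
  print(u,[(v,round(float(px2w(c,u,v,d=d[v,u])[2]),3)) for v in range(239,285,3)])
E
```

```text
0.08774722088788471 [ 0.4937203   0.27230133 -0.0040914 ] [ 0.19888942  0.23415427 -0.69988183]
185 [(239, 0.0), (242, -0.003), (245, -0.003), (248, -0.001), (251, 0.022), (254, 0.026), (257, 0.03), (260, 0.033), (263, 0.035), (266, 0.037), (269, 0.037), (272, 0.044), (275, 0.047), (278, 0.049), (281, 0.052), (284, 0.054)]
190 [(239, -0.001), (242, -0.001), (245, -0.005), (248, -0.001), (251, 0.023), (254, 0.026), (257, 0.03), (260, 0.033), (263, 0.035), (266, 0.037), (269, 0.041), (272, 0.043), (275, 0.046), (278, 0.046), (281, 0.048), (284, 0.048)]
195 [(239, 0.001), (242, -0.001), (245, -0.004), (248, -0.002), (251, 0.022), (254, 0.023), (257, 0.027), (260, 0.03), (263, 0.035), (266, 0.037), (269, 0.038), (272, 0.038), (275, 0.038), (278, 0.039), (281, 0.039), (284, 0.04)]
200 [(239, 0.0), (242, -0.0), (245, -0.006), (248, -0.002), (251, 0.019), (254, 0.023), (257, 0.027), (260, 0.027), (263, 0.028), (266, 0.028), (269, 0.028), (272, 0.029), (275, 0.03), (278, 0.029), (281, 0.03), (284, 0.031)]
360 [(239, 0.001), (242, 0.0), (245, 0.0), (248, 0.0), (251, 0.001), (254, 0.023), (257, 0.027), (260, 0.031), (263, 0.033), (266, 0.033), (269, 0.034), (272, 0.036), (275, 0.035), (278, 0.035), (281, 0.035), (284, 0.037)]
365 [(239, -0.0), (242, 0.0), (245, 0.001), (248, -0.0), (251, 0.022), (254, 0.026), (257, 0.029), (260, 0.03), (263, 0.033), (266, 0.037), (269, 0.041), (272, 0.043), (275, 0.043), (278, 0.045), (281, 0.045), (284, 0.044)]
370 [(239, 0.0), (242, -0.0), (245, 0.0), (248, -0.001), (251, 0.022), (254, 0.026), (257, 0.031), (260, 0.034), (263, 0.036), (266, 0.035), (269, 0.041), (272, 0.043), (275, 0.046), (278, 0.05), (281, 0.051), (284, 0.052)]
375 [(239, 0.001), (242, -0.0), (245, -0.0), (248, -0.001), (251, 0.022), (254, 0.025), (257, 0.029), (260, 0.033), (263, 0.036), (266, 0.039), (269, 0.037), (272, 0.039), (275, 0.039), (278, 0.05), (281, 0.052), (284, 0.055)]
```

View pics/w12.png

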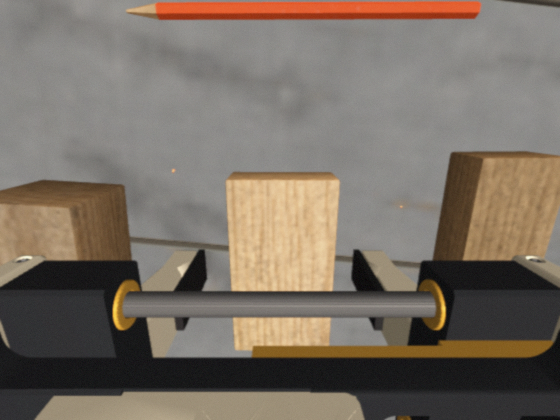

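servo_tool([
  [-0.001,0,0.004],
  [-0.001,0,0.008],
  [-0.001,0,0.008],
], grip=[-1,-1,-1], turn=[0,0,0])

```text
time_s: 14.08
tcp_pos: [0.4948, 0.2725, -0.0122]
eef_rot: [-180.0, -0.0, -174.4]
contact_force: [0.2, -0.2, -0.4]
gripper_width: 0.0876
```

servo_tool([
  [0,0,0],
  [0,0,0],
  [0,0,0],
  [0,0,0],
  [0,0,0],
  [0,0,0],
  [0,0,0],
  [0,0,0],
], grip=[1,1,1,1,1,1,1,1], turn=[0,0,0,0,0,0,0,0], newtons=25)

```text
time_s: 14.75
tcp_pos: [0.4952, 0.2729, -0.0112]
eef_rot: [180.0, 0.0, -174.4]
contact_force: [0.8, -0.4, 1.1]
gripper_width: 0.0601
```

servo_tool([
  [0,0,-0.01],
  [0,0,-0.03],
  [0,0,-0.06],
  [0,0,-0.09],
  [0,0,-0.12],
  [0,0,-0.15],
  [0,0,-0.18],
  [0,0,-0.21],
  [0,0,-0.23],
  [0,0,-0.23],
], grip=[1,1,1,1,1,1,1,1,1,1], turn=[0,0,0,0,0,0,0,0,0,0])

```text
time_s: 15.58
tcp_pos: [0.4969, 0.274, 0.2246]
eef_rot: [179.7, 0.4, -174.4]
contact_force: [-0.1, 0.8, -0.5]
gripper_width: 0.0601
```

```bash
python3 - <<'E'
from h import *
go(.5713,-.303,.22,-12.3)
c=calibration("wrist");p,d=capture("wrist");s=r.get_state();print(s["gripper_width"])
cv2.imwrite("pics/w13.png",p)
for u,v in [(250,190),(310,190),(280,200),(280,230),(280,265)]: print(px2w(c,u,v,d=d[v,u])-s["tcp_pos"])
E
```

```text
shift [-0.0173 -0.5815  0.0022] turn 0.313 at [0.4969 0.274  0.2246] [ 179.75    0.4  -174.37] t 15.5833
0.05967146368252431
[-0.04662923 -0.02006833  0.03787872]
[-0.04952007  0.00998923  0.03775442]
[-0.04302068 -0.00455319  0.03833337]
[-0.02703359 -0.00296864  0.03898863]
[-0.0067589  -0.00095344  0.03907994]
```

View pics/w13.png

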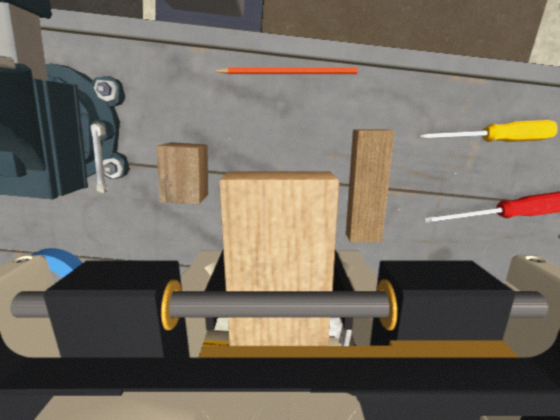

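```bash
python3 - <<'E'
from h import *
c=calibration("wrist");p=cv2.imread("pics/w13.png");s=r.get_state()
R=Ro.from_euler("xyz",s["eef_rot"],degrees=True).as_matrix()
g=cv2.cvtColor(p,cv2.COLOR_BGR2GRAY)
print(g[168:190,280])
for u,v in [(223,179),(336,180),(280,179.5),(280,172)]: print(R.T@(px2w(c,u,v,s["tcp_pos"][2]+.038)-s["tcp_pos"]))
E
```

```text
[146 147 134 110 103 112 121 127 128 135 138 159 198 209 211 214 215 213
 212 208 207 206]
[ 0.05532337 -0.028325   -0.03832154]
[ 0.05476685  0.02684333 -0.03813809]
[ 0.05504512 -0.00052442 -0.0382291 ]
[ 0.05872916 -0.00052703 -0.03824429]
```

servo_tool([
  [0,-0.02,0],
  [0,-0.055,0],
  [0,-0.09,0],
  [0,-0.125,0],
  [0,-0.16,0],
  [0,-0.195,0],
  [0,-0.23,0],
  [0,-0.265,0],
  [0,-0.3,0],
  [0,-0.335,0],
], grip=[1,1,1,1,1,1,1,1,1,1], turn=[0,0.05,0.1,0.15,0.2,0.25,0.3,0.31,0.31,0.31])

```text
time_s: 16.47
tcp_pos: [0.5268, -0.0623, 0.2181]
eef_rot: [-180.0, -0.1, 167.8]
contact_force: [0.7, -0.0, -0.6]
gripper_width: 0.0596
```

```bash
python3 - <<'E'
from h import *
go(.5713,-.303,.2,-12.3)
E
```

```text
shift [-0.0942 -0.2259  0.018 ] turn 0.0025 at [ 0.5268 -0.0623  0.2181] [-1.7998e+02 -8.0000e-02  1.6784e+02] t 16.4667
```

servo_tool([
  [-0.012,-0.03,0],
  [-0.024,-0.06,0.005],
  [-0.037,-0.09,0.01],
  [-0.05,-0.12,0.018],
  [-0.062,-0.15,0.018],
  [-0.075,-0.18,0.03],
  [-0.087,-0.21,0.045],
  [-0.094,-0.226,0.06],
  [-0.094,-0.226,0.07],
  [-0.094,-0.226,0.07],
], grip=[1,1,1,1,1,1,1,1,1,1], turn=[0.002,0.002,0.002,0.002,0.002,0.002,0.002,0.002,0.002,0.002])

```text
time_s: 17.3
tcp_pos: [0.5695, -0.3015, 0.1446]
eef_rot: [179.9, -0.4, 167.6]
contact_force: [-0.9, 0.1, -1.1]
gripper_width: 0.0595
```

```bash
python3 - <<'E'
from h import *
go(.5713,-.303,.05,-12.3)
c=calibration("wrist"); json.dump({k:np.asarray(v).tolist() for k,v in c.items()},open("w14.json","w"))
p,d=capture("wrist");cv2.imwrite("pics/w14.png",p);np.save("w14.npy",d)
s=r.get_state();print(s["tcp_pos"],s["eef_rot"])
cv2.imwrite("pics/w14z.png",cv2.resize(p[60:270,150:410],None,fx=2.5,fy=2.5,interpolation=cv2.INTER_CUBIC))
p,d=capture("side");cv2.imwrite("pics/s14.png",cv2.resize(p[190:300,210:350],None,fx=5,fy=5,interpolation=cv2.INTER_CUBIC))
E
```

```text
shift [-0.0027 -0.0011  0.0945] turn -0.0023 at [ 0.5695 -0.3015  0.1446] [179.95  -0.38 167.57] t 17.3
[ 0.57039054 -0.3010978   0.14647169] [179.97770705  -0.25811348 167.65717626]
```

View pics/w14z.png

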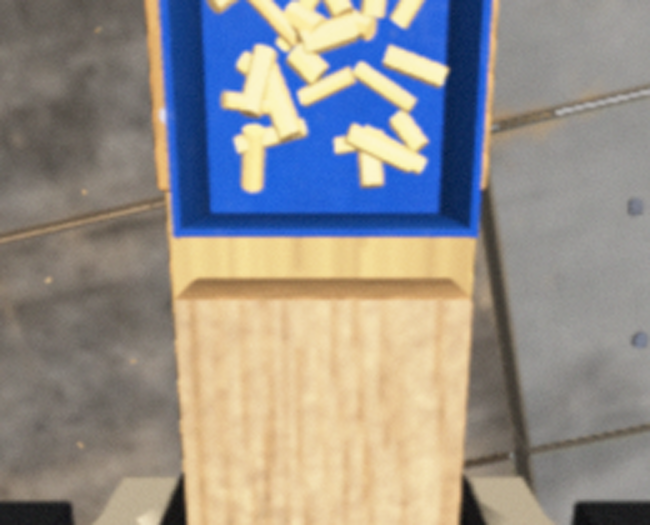

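View pics/s14.png

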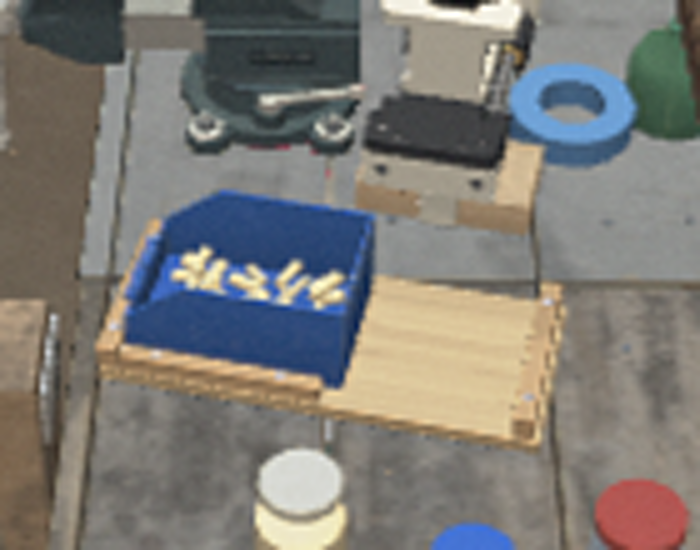

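```bash
python3 - <<'E'
from h import *
c=loadc("w14.json")
q=lambda x,y,z: px2w(c,150+(x+.5)/2.5-.5,60+(y+.5)/2.5-.5,z)
a,b=q(173,237,.082),q(477,236,.082)
print(a,b,np.linalg.norm(a-b),np.degrees(np.arctan2(*(b-a)[[1,0]]))-90)
R=Ro.from_euler("xyz",[179.95,-.38,167.57],degrees=True).as_matrix();t=np.array([.5695,-.3015,.1446])
print("lip in tool",R.T@((a+b)/2-t))
for x,y in[(177,298),(469,297)]: print("pine end",R.T@(q(x,y,t[2]+.038)-t))
go(.5713,-.303,.05,-12.3)
E
```

```text
[ 0.50447675 -0.33845219  0.082     ] [ 0.52559647 -0.2413983   0.082     ] 0.09932522229863106 -12.276642702632643
lip in tool [ 0.05526178 -0.00047458  0.0629675 ]
pine end [ 0.05485797 -0.02969266 -0.03766292]
pine end [ 0.05502365  0.02750872 -0.03761191]
shift [-0.0006 -0.0021  0.098 ] turn 0.0004 at [ 0.5714 -0.3009  0.148 ] [ 1.8000e+02 -1.1000e-01  1.6772e+02] t 17.4
```

servo_tool([
  [-0.001,0,0.02],
  [-0.001,0,0.04],
  [-0.001,0,0.055],
  [-0.001,0,0.063],
  [-0.001,0,0.063],
  [-0.001,0,0.063],
  [-0.001,0,0.063],
], grip=[1,1,1,1,1,1,1], turn=[0,0,0,0,0,0,0])

```text
time_s: 17.98
tcp_pos: [0.5741, -0.3014, 0.0873]
eef_rot: [-180.0, 0.1, 167.8]
contact_force: [-0.4, 0.2, -0.8]
gripper_width: 0.0595
```

```bash
python3 - <<'E'
from h import *
s=r.get_state();c=calibration("wrist"); json.dump({k:np.asarray(v).tolist() for k,v in c.items()},open("w15.json","w"))
p,d=capture("wrist");cv2.imwrite("pics/w15.png",p)
print(s["tcp_pos"],s["eef_rot"],s["contact_force"]);json.dump([s["tcp_pos"].tolist(),s["eef_rot"].tolist()],open("w15s.json","w"))
cv2.imwrite("pics/w15z.png",cv2.resize(p[90:260,150:410],None,fx=3,fy=3,interpolation=cv2.INTER_CUBIC))
E
```

```text
[ 0.57409289 -0.30144666  0.08734117] [-1.79981105e+02  1.27852798e-01  1.67777977e+02] [-0.41377518  0.19439179 -0.77757901]
```

View pics/w15z.png

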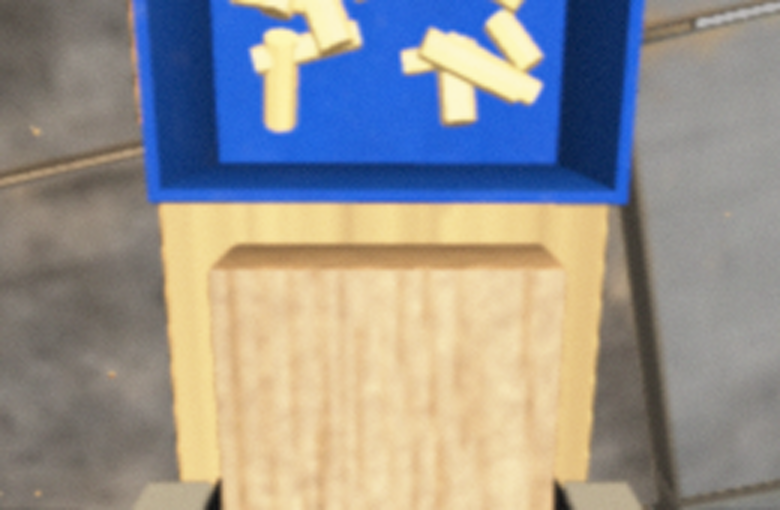

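```bash
python3 - <<'E'
from h import *
c=loadc("w15.json");t,e=json.load(open("w15s.json"));R=Ro.from_euler("xyz",e,degrees=True).as_matrix();t=np.array(t)
q=lambda x,y,z: px2w(c,150+(x+.5)/3-.5,90+(y+.5)/3-.5,z)
a,b=q(149,204,.082),q(628,204,.082)
print(a,b,"lip in tool",R.T@(a-t),R.T@(b-t))
for x,y in[(209,269),(562,269)]: print("pine end",R.T@(q(x,y,t[2]+.038)-t))
for x,y in[(235,243),(540,243)]: print("pine bottom",R.T@(q(x,y,t[2]+.013)-t))
go(.5713,-.303,.03,-12.3)
E
```

```text
[ 0.50489835 -0.33840658  0.082     ] [ 0.52604227 -0.24099865  0.082     ] lip in tool [ 0.05981356 -0.05076901  0.00522445] [0.05977018 0.0489073  0.00519168]
pine end [ 0.05474954 -0.03017343 -0.03811232]
pine end [ 0.05473     0.02731094 -0.03813123]
pine bottom [ 0.05476253 -0.0300885  -0.01311231]
pine bottom [ 0.0547406   0.02784937 -0.01313137]
shift [ 0.0026 -0.002   0.0574] turn 0.0012 at [ 0.5741 -0.3015  0.0874] [-1.7998e+02  1.4000e-01  1.6777e+02] t 18.0333
```

servo_tool([
  [0.002,0,0.015],
  [0.002,0,0.03],
  [0.002,0,0.045],
  [0.002,0,0.055],
  [0.002,0,0.057],
  [0.002,0,0.057],
  [0.002,0,0.057],
  [0.002,0,0.057],
], grip=[1,1,1,1,1,1,1,1], turn=[0,0,0,0,0,0,0,0])

```text
time_s: 18.7
tcp_pos: [0.5719, -0.3014, 0.0298]
eef_rot: [-180.0, 0.1, 167.7]
contact_force: [1.4, -0.7, -1.1]
gripper_width: 0.0601
```

```bash
cat > m.py <<'E'
from h import *
import sys
n=sys.argv[1]
s=r.get_state();c=calibration("wrist"); json.dump({k:np.asarray(v).tolist() for k,v in c.items()},open(n+".json","w"))
p,d=capture("wrist");cv2.imwrite(f"pics/{n}.png",p)
s2=r.get_state();print(s["tcp_pos"],s2["tcp_pos"],s["eef_rot"],s["contact_force"]);json.dump([s["tcp_pos"].tolist(),s["eef_rot"].tolist()],open(n+"s.json","w"))
cv2.imwrite(f"pics/{n}z.png",cv2.resize(p[90:260,150:410],None,fx=3,fy=3,interpolation=cv2.INTER_CUBIC))
E
python3 m.py w16
```

```text
[ 0.57192983 -0.30135584  0.02982337] [ 0.57179895 -0.30134629  0.0297519 ] [-1.79988229e+02  9.91947500e-02  1.67741705e+02] [ 1.43692998 -0.67089986 -1.13561786]
```

View pics/w16z.png

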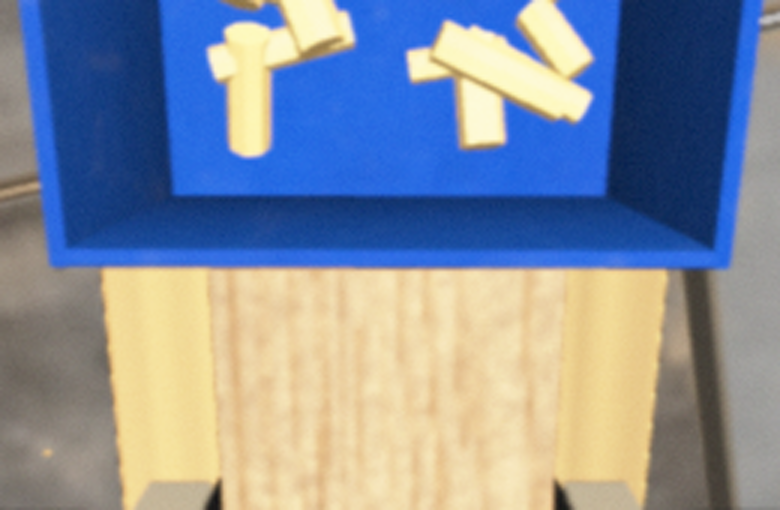

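```bash
python3 - <<'E'
from h import *
c=loadc("w16.json");t,e=json.load(open("w16s.json"));R=Ro.from_euler("xyz",e,degrees=True).as_matrix();t=np.array(t)
q=lambda x,y,z: px2w(c,150+(x+.5)/3-.5,90+(y+.5)/3-.5,z)
for x in(50,732): print("lip in tool",R.T@(q(x,268,.082)-t))
p,d=capture("side");cv2.imwrite("pics/s16.png",cv2.resize(p[215:300,225:345],None,fx=6,fy=6,interpolation=cv2.INTER_CUBIC))
go(.5713,-.303,.0,-12.3)
E
```

```text
lip in tool [ 0.05775785 -0.05053559 -0.05226632]
lip in tool [ 0.05771385  0.04933211 -0.05228677]
shift [ 0.0001 -0.0018  0.0296] turn 0.0006 at [ 0.5717 -0.3013  0.0296] [-1.8000e+02  9.0000e-02  1.6773e+02] t 18.8
```

View pics/s16.png

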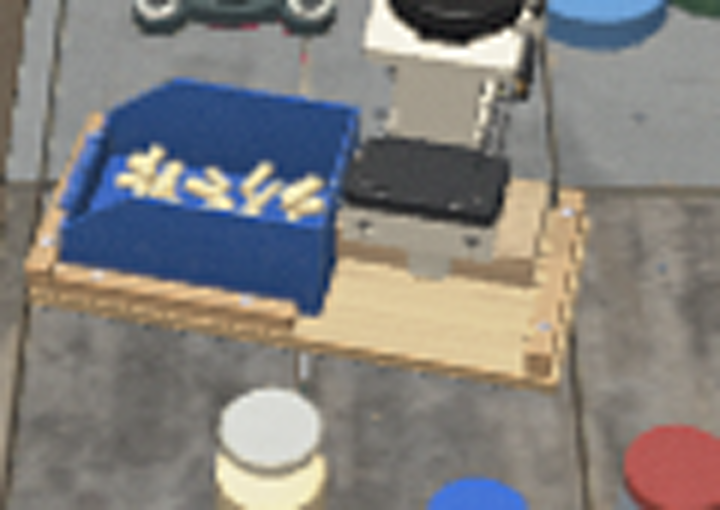

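servo_tool([
  [0,0,0.004],
  [0,0,0.008],
  [0,0,0.012],
  [0,0,0.016],
  [0,0,0.02],
  [0,0,0.022],
  [0,0,0.022],
], grip=[1,1,1,1,1,1,1], turn=[0,0,0,0,0,0,0])

```text
time_s: 19.38
tcp_pos: [0.5706, -0.301, 0.0058]
eef_rot: [180.0, -0.1, 167.7]
contact_force: [-0.5, -0.4, -0.8]
gripper_width: 0.0599
```

servo_tool([
  [0,0,0.002],
  [0,0,0.004],
  [0,0,0.005],
  [0,0,0.005],
], grip=[1,1,1,1], turn=[0,0,0,0])

```text
time_s: 19.72
tcp_pos: [0.571, -0.3011, 0.0014]
eef_rot: [180.0, -0.0, 167.7]
contact_force: [0.2, 0.0, -0.6]
gripper_width: 0.0598
```

servo_tool([
  [0,0,0.001],
  [0,0,0.002],
  [0,0,0.002],
  [0,0,0.002],
], grip=[1,1,1,1], turn=[0,0,0,0])

```text
time_s: 20.05
tcp_pos: [0.5713, -0.3012, 0.0008]
eef_rot: [-180.0, 0.0, 167.7]
contact_force: [-2.6, 1.2, 7.2]
gripper_width: 0.0594
```

```bash
python3 - <<'E'
from h import *
s=r.get_state();print(s["tcp_pos"],s["contact_force"])
p,d=capture("side");cv2.imwrite("pics/s17.png",cv2.resize(p[215:300,225:345],None,fx=6,fy=6,interpolation=cv2.INTER_CUBIC))
E
```

```text
[ 0.57129719 -0.30118981  0.00084095] [-2.56043938  1.23056547  7.21520328]
```

View pics/s17.png

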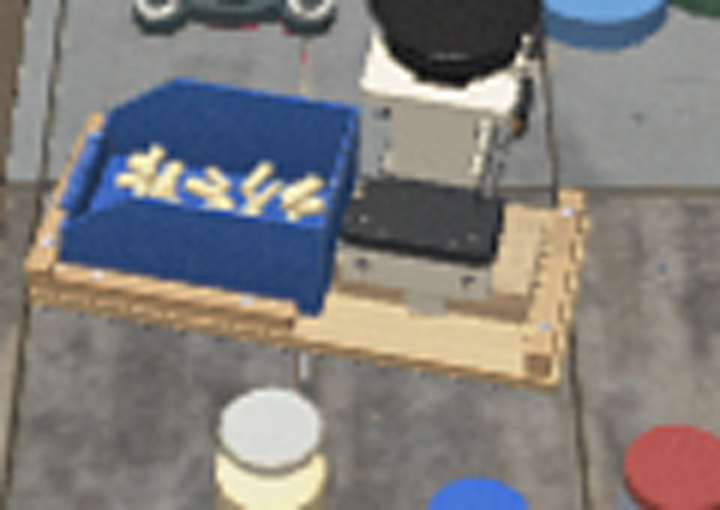

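servo_tool([
  [0,0,-0.002],
  [0,0,-0.002],
  [0,0,-0.002],
  [0,0,-0.002],
  [0,0,-0.002],
  [0,0,-0.002],
  [0,0,-0.002],
  [0,0,-0.002],
], grip=[0.2,0,-0.3,-0.6,-0.8,-0.8,-0.8,-0.8], turn=[0,0,0,0,0,0,0,0])

```text
time_s: 20.77
tcp_pos: [0.5711, -0.3011, 0.0016]
eef_rot: [-180.0, -0.0, 167.7]
contact_force: [0.6, -0.6, 0.1]
gripper_width: 0.0784
```

servo_tool([
  [0,0,-0.01],
  [0,0,-0.03],
  [0,0,-0.06],
  [0,0,-0.09],
  [0,0,-0.12],
  [0,0,-0.15],
  [0,0,-0.18],
  [0,0,-0.2],
  [0,0,-0.2],
  [0,0,-0.2],
], grip=[-0.8,-0.8,-0.8,-0.8,-0.8,-0.8,-0.8,-0.8,-0.8,-0.8], turn=[0,0,0,0,0,0,0,0,0,0])

```text
time_s: 21.6
tcp_pos: [0.5718, -0.3012, 0.2041]
eef_rot: [180.0, 0.2, 167.7]
contact_force: [0.4, 0.5, 0.0]
gripper_width: 0.0788
```

```bash
python3 m.py w18; python3 - <<'E'
from h import *
p=cv2.imread("pics/w18.png");cv2.imwrite("pics/w18y.png",cv2.resize(p[0:270,170:400],None,fx=2.2,fy=2.2,interpolation=cv2.INTER_CUBIC))
p,d=capture("side");cv2.imwrite("pics/s18.png",cv2.resize(p[215:320,225:345],None,fx=5,fy=5,interpolation=cv2.INTER_CUBIC))
E
```

```text
[ 0.57177318 -0.3012437   0.20406822] [ 0.57099246 -0.30093249  0.20236902] [179.9949533    0.21732017 167.72714684] [0.3692486  0.45370367 0.03889032]
```

View pics/w18y.png

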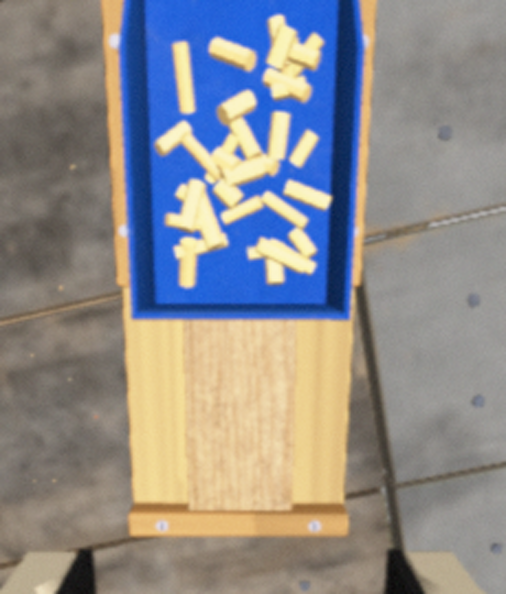

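View pics/s18.png

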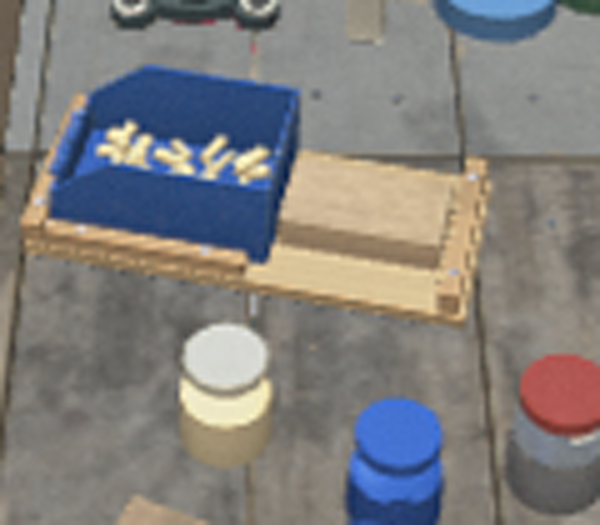

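```bash
python3 - <<'E'
from h import *
c=loadc("w18.json")
q=lambda x,y,z: px2w(c,170+(x+.5)/2.2-.5,(y+.5)/2.2-.5,z)[:2]
y=np.radians(-12.3);ex=np.array([np.cos(y),np.sin(y)]);ey=np.array([-ex[1],ex[0]]);C=np.array([.5003,-.2884])
f=lambda P:np.round([(P-C)@ex,(P-C)@ey],4)
a,b=q(134,318,.082),q(351,318,.082)
print("lip",f((a+b)/2),"yaw",np.degrees(np.arctan2(*(b-a)[::-1]))-90)
l,m=q(190,510,.037),q(292,510,.037)
print("pine far end",f(l),f(m),"yaw",np.degrees(np.arctan2(*(m-l)[::-1]))-90, "sides",f(q(187,325,.037)),f(q(297,325,.037)))
p,d=capture("top");cv2.imwrite("pics/t18.png",cv2.resize(p[150:270,290:430],None,fx=5,fy=5,interpolation=cv2.INTER_CUBIC))
E
```

```text
lip [0.0145 0.0026] yaw -12.303457504634792
pine far end [ 0.1266 -0.0274] [0.1266 0.0314] yaw -12.287897130720864 sides [ 0.0219 -0.0265] [0.0219 0.0315]
```

View pics/t18.png

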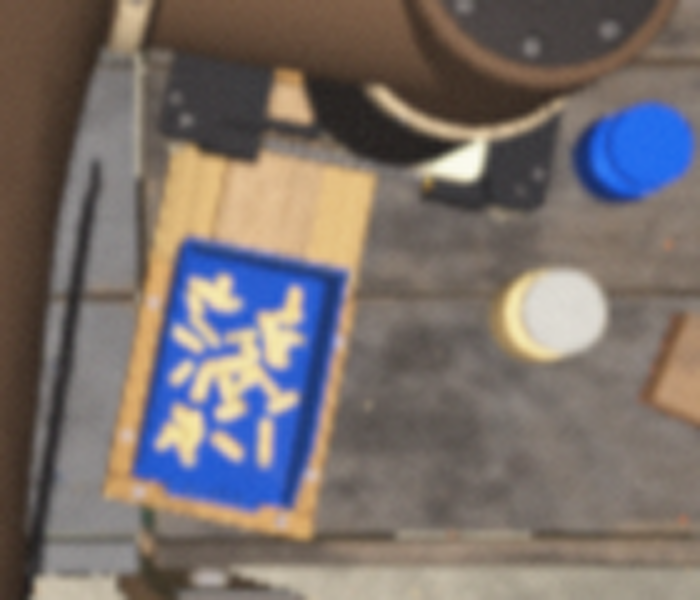

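```bash
python3 -c "
from plant import order
print(order.close_job())"
```

```text
the job is handed in; nothing more can be done
None
```

I dragged the bin home against the front batten and laid the 110 mm offcut lengthways in the gap behind it. The job is handed in, at about 22 s of the 72 s allowed; it reported no verdict.

**Last checks**
- **Bin:** flat on its board, with the far lip 14.5 mm along it (15 mm when fully home) and square to well within 0.1°.
- **Offcut:** centre about 72 mm along the board and roughly 2 mm off its centre line, lengthways and flat. It touched down at the height I expected.
- **Offcut identity:** I measured it at 110.7 × 60 mm. The similar brown block to the right was about 127 × 71 mm by the same rough method that read the 110 mm offcut as 113 × 67, so I left it.
- **Jar and look-alikes:** upright and untouched.
- **Robot:** clear of everything, gripper open.

**What disagreed**
- **Fingertips:** the wrist depth images put them about 22–24 mm short of the stated TCP. My first grasp therefore closed in the air just above the offcut. I reopened, went lower and gripped it normally. It also means that during the drag the finger reached only about 9 mm below the top of the bin's wall, not the 32 mm I had planned.
- **Batten spacing:** it read about 5 mm short of the given 266 mm in the wrist views, so I set the offcut from the bin's lip and the outer edges of the battens.

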